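# Pack, latch and tag the bottle transit case

### The job

Pack every squat amber bottle standing on the bench to the left into the grey transit case, upright, one to a compartment, and leave the white bottle and the jar standing. Then shut the lid, hook the bar of the draw latch over the keeper on the lid and press the lever down past centre until it lies home. Hang the aluminium tag from its stand by its hole on the peg on the near side of the case.

Things in the scene. Friction and masses are not known exactly. Their poses are not given: they have to be found in the camera images.
- case: grey transit case, fixed. Origin on the bench under the centre of its bottle box; x from latch side to hinge side, y along the hinge, z up; the -y side faces the robot. Bottle box 132 mm square, rim 85 mm high, walls 5, foam floor 34 mm high; a cross of dividers 64 mm high makes four 59 mm compartments centred at x, y = +-31.5 mm. On the -x side a front sloping at 30 degrees, to x = -188 mm, carries the latch on y = 0
- lid (a joint): lid angle (rad): 0 shut, grows as it opens; starts near 2.2, leaning well back past upright. Hinge along y at x = 66, z = 85 mm of the case. The lid is a 132 mm square tray 35 mm deep, its top 120 mm above the bench when shut. A stiff hinge holds it where it is left and takes 2 to 4 N at the free edge
- lid_edge (a point): point on the lid's outer face (its top when shut) at y = 0 of the case, 122 mm from the hinge and 10 mm inside the free edge; z axis out of that face, x axis towards the hinge. A carrying handle 24 mm high, 68 mm long along y, stands in the middle of that face
- lever (a joint): latch lever angle (rad): 0 home, parallel to the 30 degree slope with its tip down and away from the box; grows as it is lifted. Starts raised near 1.1 and stays where it is left. With the bail hooked it is taut from 1.15 down, hardest near 0.75 (under 5 N at the tip), passes centre at 0.35 and is then held home by the springs
- lever_pivot (a point): the lever's pivot on the case; the lever turns about an axis along the case's y. The wire bail is pinned to the lever 15 mm from this pivot
- lever_tip (a point): middle of the lever's free end, on its upper face, 61 mm from the pivot; the lever is a steel plate 30 mm wide and 3 mm thick, its upper face 6 mm above the line through the pivot
- bail (a joint): angle of the sprung wire bail against the lever (rad): 0 when parallel to the slope and pointing at the keeper with the lever home; grows as the bail turns up and back from the keeper. It stays where it is left but moves easily
- bail_bar (a point): middle of the bail's cross bar, its free end: a 6 mm rod along the case's y with a flat 13 mm disc at each end, 52 mm over the discs; side wires 39 mm apart run 47.5 mm to the bail's pivot in the lever. Pinched over its discs from above it can be carried anywhere 33 to 62 mm from the lever's pivot; lever and bail follow
- keeper_seat (a point): centre of the bar once hooked: behind (on the box side of) the upturned lip of the keeper on the lid. The lip, 28 mm wide and 4 thick, leans to the box and rises 9 mm above this point, square to the 30 degree slope; a strap 28 mm wide runs up from it to the lid's front face. Lid shut: 104 mm above the bench, 30 mm from that face, 36 mm from the lever's pivot; free to each side down to 80 mm
- tag_mid (a point): middle of the status tag, an aluminium plate 60 mm wide (y), 75 mm tall (z), 5 mm thick (x), 50 g, with a white card on it; it stands loose in the slot of its stand, its lowest 16 mm in the slot
- tag_hole (a point): middle of the tag's hole, a rectangle 21 mm wide and 17 mm high, 59 mm above the tag's foot; same axes as the tag's middle
- tag_stand: dark steel block 44 x 84 x 28 mm, fixed, with a slot 7 mm wide along its y; origin under its centre
- peg_tip (a point): outer end of the tag peg on the case's near (-y) side: a steel peg 8 mm across with an 11 mm ball at this end, rising by 10 degrees as it leaves the case
- peg_root (a point): inner end of the tag peg, 33 mm from its tip, where it meets an 18 mm collar, 14 mm in front of the case's wall
- stray_white_mid (a point): a white bottle with a dark cap, 60 mm across and 124 mm tall, that stays on the bench; this point is half-way up, z axis out of the cap
- stray_jar_mid (a point): a white jar with a red lid, 57 mm across and 92 mm tall, that stays on the bench; this point is half-way up, z axis out of the lid
- bottle_0_mid (a point): one of up to four identical squat amber glass bottles with a white label and a black screw cap, 50 mm across, 70 mm tall, 120 g (some may be absent); cap 30 mm across, from 53 to 70 mm above the foot. This point is on its axis, half-way up; z axis out of the cap
- bottle_1_mid (a point): one of up to four identical squat amber glass bottles with a white label and a black screw cap, 50 mm across, 70 mm tall, 120 g (some may be absent); cap 30 mm across, from 53 to 70 mm above the foot. This point is on its axis, half-way up; z axis out of the cap
- bottle_2_mid (a point): one of up to four identical squat amber glass bottles with a white label and a black screw cap, 50 mm across, 70 mm tall, 120 g (some may be absent); cap 30 mm across, from 53 to 70 mm above the foot. This point is on its axis, half-way up; z axis out of the cap
- bottle_3_mid (a point): one of up to four identical squat amber glass bottles with a white label and a black screw cap, 50 mm across, 70 mm tall, 120 g (some may be absent); cap 30 mm across, from 53 to 70 mm above the foot. This point is on its axis, half-way up; z axis out of the cap
Not all that is in view belongs to the job. What is shaped like the part that bears bottle_2_mid but purple or turquoise is not meant. Leave any turquoise look-alike of the part that bears tag_mid alone.

How it is judged:
On the way, in this order (a step that is already met when the one before it is completed fails the run):
1. every squat amber bottle present stands in the case (x of bottle_0_mid in the frame of case between -0.058 and 0.058 m and y of bottle_0_mid in the frame of case between -0.058 and 0.058 m and z of bottle_0_mid in the frame of case between 0.058 and 0.08 m and angle between each of bottle_0_mid, bottle_1_mid, bottle_2_mid, bottle_3_mid's own z axis and vertical below 0.2 rad and x of bottle_1_mid in the frame of case between -0.058 and 0.058 m and y of bottle_1_mid in the frame of case between -0.058 and 0.058 m and z of bottle_1_mid in the frame of case between 0.058 and 0.08 m and x of bottle_2_mid in the frame of case between -0.058 and 0.058 m and y of bottle_2_mid in the frame of case between -0.058 and 0.058 m and z of bottle_2_mid in the frame of case between 0.058 and 0.08 m and x of bottle_3_mid in the frame of case between -0.058 and 0.058 m and y of bottle_3_mid in the frame of case between -0.058 and 0.058 m and z of bottle_3_mid in the frame of case between 0.058 and 0.08 m), for 0.2 s.
2. the lid is shut over them (all of step 1 and value of joint lid below 0.04 rad), for 0.2 s.
3. the latch's bar lies behind the keeper's lip, lever still raised (value of joint lid below 0.04 rad and distance between bail_bar and keeper_seat below 0.007 m and value of joint lever above 0.5 rad), for 0.2 s.
4. the lever is pressed home with the bar in the keeper (value of joint lid below 0.04 rad and distance between bail_bar and keeper_seat below 0.007 m and value of joint lever below 0.06 rad), for 0.2 s.
At the end, for the whole second after the job is handed in: Every squat amber bottle present stands upright on the floor of the case; lid shut (0.04 rad); latch bar in the keeper (7 mm) and lever home (0.06 rad); tag hanging on the peg by its hole (hole between collar and ball end, 12 mm sideways, tag upright within 0.35 rad); all at rest (all of step 1 and all of step 4 and x of tag_hole in the frame of case between -0.012 and 0.012 m and y of tag_hole in the frame of case between -0.112 and -0.076 m and z of tag_hole in the frame of case between 0.062 and 0.088 m and angle between tag_mid's own z axis and vertical below 0.35 rad and linear speed of each of bottle_0, bottle_1, bottle_2, bottle_3, tag below 0.03 m/s); the robot touches nothing.
It fails at once if the white bottle or the jar on the bench is knocked over (angle between any of stray_white_mid, stray_jar_mid's own z axis and vertical above 0.6 rad).
Of bottle_0, bottle_1, bottle_2, bottle_3 only 2 to 3 are there at a start; the rules pass over those that are not, and their reading is None.
At some moment in a run one of bottle_0, bottle_1, bottle_2, bottle_3 may be knocked a few centimetres aside while the robot is not near it.
It also fails if it takes over 210 s, if anything falls off the work surface, if the arm or the gripper's body presses on something with over 40 N, if the wrist force passes 120 N, or if a joint passes its speed limit or range.

### The arm

A 6-joint arm with a two-finger parallel gripper is mounted at the origin on a cart in front of the work surface, level with it; the furniture and walls round the work are solid. World frame = base frame: x ahead of the robot, y to its left, z up, the work surface at z = 0. Lengths are in m, angles in rad, forces in N, time in s.
With the tool pointing down it reaches from about 0.25 to 0.775 m from the base axis. Payload 4 kg.
Tool frame: the origin (TCP) lies midway between the tips of the shut fingers; the grasp point (between the pads) lies 19 mm behind it (robot.tcp_to_grasp is the distance from the TCP to the grasp point, in m); z points along the fingers, y is the line along which they close (so a half turn about z gives the same grasp; the last joint's range is limited). The gripper opens to 94 mm and grips with 3 to 60 N. Pads are 16 mm wide; open, the fingers measure 119 mm over their backs; the gripper's body (75 mm by 177 mm) begins 78 mm behind the grasp point.
Start: joints at [1.009, 0.087, 1.371, -0, 1.684, -0.103], TCP at [0.244, 0.493, 0.206] pointing down, gripper open.
Joint ranges: [-3.1, 3.1], [-0.76, 2.03], [0.27, 2.55], [-1.08, 4.22], [0.17, 2.65], [-2.57, 2.57]. Speed limits (rad/s): [2.79, 2.79, 3.14, 3.14, 3.14, 3.14].

### API

Orientations are given as [roll, pitch, yaw] about the fixed x, y, z axes, in that order (R = Rz(yaw) Ry(pitch) Rx(roll)).
In Python, from bench import robot, viewer gives the robot as it stands. The module is installed in compiled form; this text tells all that it offers.
- The arm moves only by the shell command python3 -m handwheel 'ROWS' [OPENING]. ROWS is JSON, a list of rows, each a list of 6 numbers: the shift along the tool's x, y, z in units of 0.2 m (1.0 is 0.2 m), then the turn, a rotation vector about the tool's x, y, z in units of 30 degrees (1.0 is 30 degrees). In form: [[x, y, z, wx, wy, wz], ...]. A call has 1 to 10 rows; each row is the pose to reach, as a shift and turn from the pose commanded when the call began, along the tool's axes at that moment; what a row does not reach only later rows make up. A row lasts 1/12 s, in which the tool goes at most 41.7 mm and 7.16 degrees, less where a joint would pass 70% of its speed; a pose out of reach is approached as far as the arm can. A call with a number of a shift or a turn outside -1 to 1 is refused whole. A call with a gripper value outside its range is refused whole. OPENING is the gripper's target within -1 to 1 (shut at 1, half-way at 0, fully open at -1), set as the call begins (- or left out, the last holds). The fingers move at their own pace and stop on an object; the grip force is fixed at half the most. Time passes only in rows, so rows that repeat a pose let the fingers close. It gives the time, the measured TCP pose, the force, the opening and the grip force at its end, in the units of the state.
- robot.get_obs(): the state, without advancing time (a new reading comes with each control period).
- viewer.snapshot(name): name is "side" or "top"; returns the picture (384x512x3 uint8, red, green, blue); there is no depth.
- viewer.calibration(name): a dict with "fx", "fy", "cx", "cy" (pixels), "R" (3x3) and "t" (3): a world point X has camera coordinates R X + t. Camera axes: x right, y down, z forward; pixel columns grow to the right and rows downward; lengths in m; the calibration is good to about 2 mm. A picture is of the moment at which its call begins. calibration takes no time and is no camera call.
- robot.close_job(): hands the job in; it is judged then, once.
The state is a dict: "time": time; "joint_positions": joint angles; "qvel": joint speeds; "joint_torque": joint torques, N m; "tool_pos": TCP position; "ee_rot": TCP orientation; "wrist_force": force on the tool from outside, world axes, zero at the start; "wrist_torque": the same for the moment, N m; "width": finger opening in m; "finger_force": force on a finger pad.
Only numpy, scipy, OpenCV 4.12 (cv2) and the standard library are available. Lean on these libraries where they do the work, as an engineer would, in place of code of your own. Each camera call takes 0.05 s, during which the arm holds its last target. There are 200 camera calls.

## Working session

There is one attempt and no reset: what is moved stays moved. The work goes in short steps, Python scripts to look and compute and a shell command to move; the robot and the scene stay as the last step left them, time stands still between calls to the robot, and variables do not carry over. Pictures are saved under pics/ and viewed, at most 14 in all, crops included, and the job is handed in when it is done.

```bash
mkdir -p pics
cat > h.py <<'E'
import numpy as np, cv2
from bench import robot, viewer
from scipy.spatial.transform import Rotation as Ro
def cal(n): 
    c=viewer.calibration(n); return c,np.array(c["R"]),np.array(c["t"])
def proj(n,X):
    c,R,t=cal(n); p=R@np.array(X,float)+t; return np.array([c["fx"]*p[0]/p[2]+c["cx"],c["fy"]*p[1]/p[2]+c["cy"]])
def ray(n,u,v):
    c,R,t=cal(n); d=R.T@np.array([(u-c["cx"])/c["fx"],(v-c["cy"])/c["fy"],1]); return -R.T@t,d
def atz(n,u,v,z):
    o,d=ray(n,u,v); return o+d*(z-o[2])/d[2]
def tri(a,b):
    (o1,d1),(o2,d2)=ray("side",*a),ray("top",*b)
    s=np.linalg.lstsq(np.c_[d1,-d2],o2-o1,rcond=None)[0]
    p,q=o1+d1*s[0],o2+d2*s[1]; return (p+q)/2,np.linalg.norm(p-q)
def snap(n,name,crop=None,k=1):
    im=viewer.snapshot(n)[:,:,::-1]
    if crop: u0,v0,u1,v1=crop; im=im[v0:v1,u0:u1]
    cv2.imwrite("pics/"+name,cv2.resize(im,None,fx=k,fy=k,interpolation=cv2.INTER_CUBIC))
E
python3 - <<'E'
from h import *
snap("side","s0.png",None,1.5);snap("top","t0.png",None,1.5)
for n in("side","top"):
    c,R,t=cal(n);print(n,c["fx"],c["cx"],c["cy"],-R.T@t,R.round(2).tolist())
o=robot.get_obs();print(o)
E
```

```text
side 481.22102458098857 254.4399697847206 193.12229478476434 [0.33677856 1.29288214 0.98241059] [[-0.99, -0.11, 0.01], [-0.07, 0.6, -0.8], [0.08, -0.8, -0.6]]
top 385.46278064173583 258.391682780234 197.4239958939946 [0.33706648 0.08141539 1.22292971] [[0.01, -1.0, -0.03], [-0.99, -0.0, -0.12], [0.12, 0.03, -0.99]]
{'time': 0.1, 'joint_positions': array([ 1.00888551e+00,  8.79103011e-02,  1.37207843e+00,  2.18723633e-05,
        1.68362395e+00, -1.03100068e-01]), 'qvel': array([-1.06381057e-04, -3.82962286e-03, -3.52671209e-03, -8.09859632e-04,
        7.46670746e-05, -3.02650888e-04]), 'joint_torque': array([ 1.85501929e-03, -3.41254485e+01, -3.03300691e+01,  7.20363040e-02,
        3.05005792e-02, -9.20034063e-05]), 'tool_pos': array([0.2433181 , 0.49270031, 0.2044178 ]), 'ee_rot': array([-3.13958559e+00, -2.29518746e-04,  2.68278411e+00]), 'wrist_force': array([ 1.12956292,  0.4781297 , -0.6457128 ]), 'wrist_torque': array([0.00659778, 0.02909434, 0.03579665]), 'finger_force': 0.0, 'width': 0.09380874295409494}
```

View pics/s0.png

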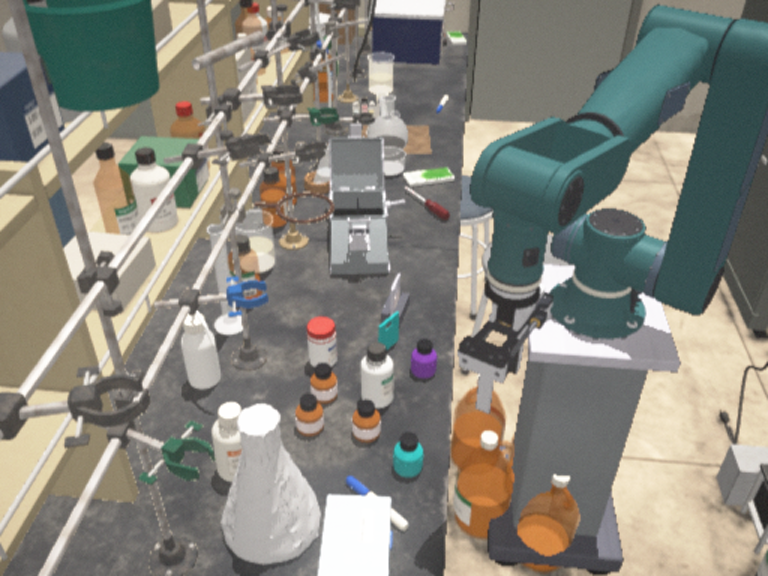

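View pics/t0.png

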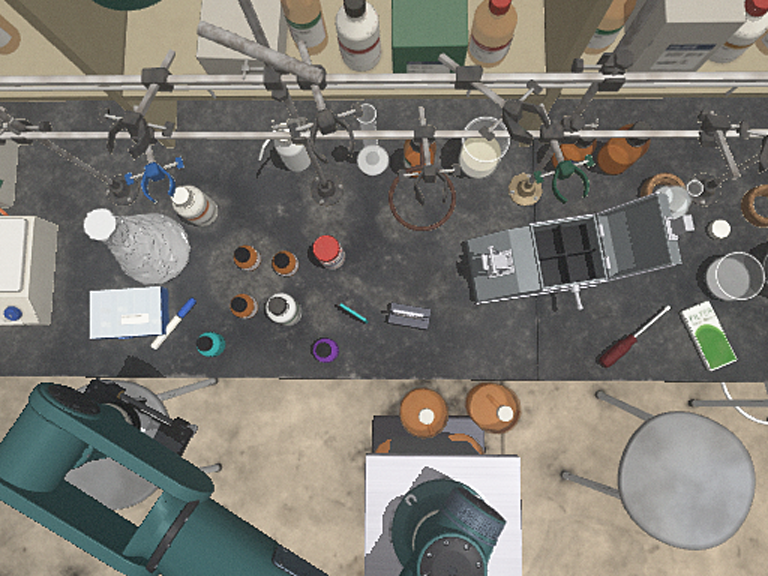

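Candidates (side view, 768-px scale): amber bottles at caps (309,402), (323,370) and (366,408) are the targets. Turquoise (408,442) and purple (424,347) are look-alikes, the white bottle is at (376,354) and the jar at (321,328). For the tag, the aluminium one in the stand is at (395,293) and the turquoise one at (388,330). Next I take close crops.

Run:
```python
from h import *
a=viewer.snapshot("side")[:,:,::-1][200:310,190:300]; b=viewer.snapshot("top")[:,:,::-1][150:260,130:300]
f=lambda i,k:cv2.resize(i,None,fx=k,fy=k,interpolation=cv2.INTER_CUBIC)
A=f(a,2.5);B=f(b,2.5)
cv2.imwrite("pics/b1.png",np.hstack([A,B]))
a=viewer.snapshot("side")[:,:,::-1][85:235,210:290]; b=viewer.snapshot("top")[:,:,::-1][120:220,300:480]
A=f(a,4);B=f(b,2.7);B=cv2.copyMakeBorder(B,0,A.shape[0]-B.shape[0],0,0,0)
cv2.imwrite("pics/c1s.png",A);cv2.imwrite("pics/c1t.png",f(b,4))
```

```text
(no output)
```

View pics/b1.png

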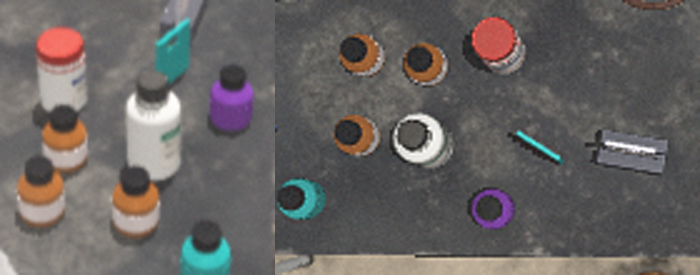

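View pics/c1s.png

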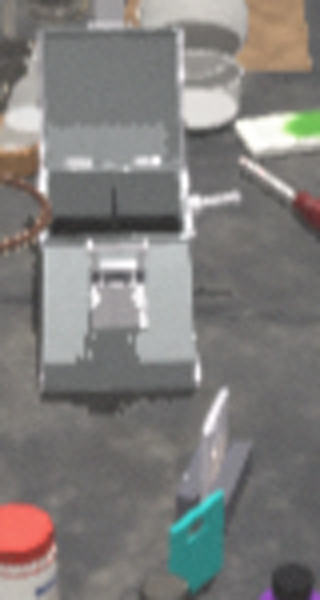

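View pics/c1t.png

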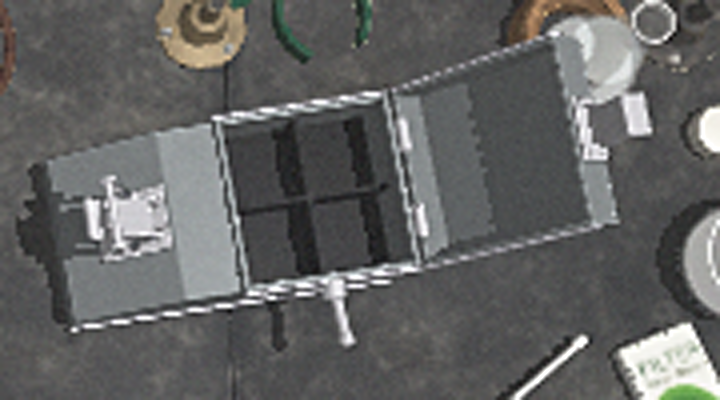

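Run:
```python
from h import *
np.set_printoptions(precision=4,suppress=True)
T=lambda x,y:(130+(x-275)/2.5,150+y/2.5); S=lambda x,y:(190+x/2.5,200+y/2.5)
for n,s,t in(("A",(40,168),(354,50)),("B",(63,119),(424,57)),("C",(135,180),(349,133))):
    print(n,"tri",*tri(S(*s),T(*t)),"top",atz("top",*T(*t),.07),"side",atz("side",*S(*s),.07))
C=lambda x,y:(300+x/4,120+y/4)
P=[atz("top",*C(*q),.085) for q in((213,118),(385,92),(420,268),(243,292))]
P=np.array(P);c=P.mean(0);ex=(P[1]+P[2]-P[0]-P[3]);ey=P[0]+P[1]-P[2]-P[3]
print(P,c,np.linalg.norm(ex)/2,np.linalg.norm(ey)/2,np.arctan2(ex[1],ex[0]),np.arctan2(ey[1],ey[0])-np.pi/2)
# stray, purple, tag
for n,q,z in(("white",T(413,135),.124),("jar",T(493,38),.092),("turqB",T(290,197),.07),("tagL",T(604,145),.07),("tagR",T(655,150),.07),("turqtag1",T(517,132),.07),("tt2",T(560,160),.07)):print(n,atz("top",*q,z))
cc=lambda x,y:(300+x/4,120+y/4);sc=lambda x,y:(210+x/4,85+y/4)
print("peg tip",tri(sc(238,197),cc(347,342)),"root",tri(sc(195,203),cc(336,288)))
print("rim -x side", [atz("side",*sc(*q),.085) for q in((42,235),(185,233))])
```

```text
A tri [0.5558 0.4115 0.0611] 0.0002234984998923119 top [0.554 0.409 0.07 ] side [0.5538 0.42   0.07  ]
B tri [0.5476 0.3262 0.0531] 0.00195742690787781 top [0.5456 0.3227 0.07  ] side [0.5428 0.3439 0.07  ]
C tri [0.4537 0.4147 0.0585] 0.0011292880164423674 top [0.452  0.4114 0.07  ] side [0.4528 0.4256 0.07  ]
[[ 0.6148 -0.1714  0.085 ]
 [ 0.6348 -0.2998  0.085 ]
 [ 0.5018 -0.3209  0.085 ]
 [ 0.4835 -0.1907  0.085 ]] [ 0.5587 -0.2457  0.085 ] 0.13070981066798829 0.1336916396092717 -1.4236728702487977 -1.4192562056297442
white [0.4447 0.3216 0.124 ]
jar [0.5649 0.2357 0.092 ]
turqB [0.3743 0.48   0.07  ]
tagL [0.4389 0.1025 0.07  ]
tagR [0.4332 0.0413 0.07  ]
turqtag1 [0.4541 0.2075 0.07  ]
tt2 [0.4206 0.1552 0.07  ]
peg tip (array([ 0.4459, -0.2659,  0.0844]), np.float64(0.0017052130434422343)) root (array([ 0.4861, -0.2609,  0.0782]), np.float64(0.0029686802883518))
rim -x side [array([ 0.6143, -0.1758,  0.085 ]), array([ 0.487 , -0.1947,  0.085 ])]
```

```bash
cat >> h.py <<'E'
def down(psi): 
    c,s=np.cos(psi),np.sin(psi); return np.array([[-s,c,0],[c,s,0],[0,0,-1]]).T
CX,CY,CW=0.559,-0.246,-1.42
def case(x,y,z): c,s=np.cos(CW),np.sin(CW); return [CX+c*x-s*y,CY+s*x+c*y,z]
def plan(*wps,start=None):
    "waypoints (x,y,z,psi or R); prints row and number of periods for each, 1 call per waypoint"
    o=robot.get_obs(); p=np.array(o["tool_pos"]);R=Ro.from_euler("xyz",o["ee_rot"]).as_matrix()
    if start: p=np.array(start[:3],float);R=down(start[3]) if np.isscalar(start[3]) else start[3]
    for w in wps:
        q=np.array(w[:3],float);Q=down(w[3]) if np.isscalar(w[3]) else w[3]
        sh=R.T@(q-p)/.2; rv=Ro.from_matrix(R.T@Q).as_rotvec()/np.deg2rad(30)
        n=max(np.linalg.norm(q-p)/.0417,np.linalg.norm(rv)*30/7.16)
        print(np.r_[sh,rv].round(3).tolist(),"rows",round(n+.5,1),"" if max(abs(np.r_[sh,rv]))<=1 else "TOO BIG"); p,R=q,Q
E
python3 - <<'E'
from h import *
plan((.4,.46,.17,.95),(.554,.41,.15,.8),(.554,.41,.055,.8))
print(case(-31.5e-3,31.5e-3,0),case(31.5e-3,31.5e-3,0))
E
```

```text
[-0.775, 0.199, 0.175, -0.001, -0.0, 0.309] rows 4.4 
[-0.772, 0.245, 0.1, 0.0, 0.0, 0.286] rows 4.4 
[0.0, 0.0, 0.475, 0.0, 0.0, 0.0] rows 2.8 
[np.float64(0.5854104282276111), np.float64(-0.21012536716795271), 0] [np.float64(0.5948746328320473), np.float64(-0.2724104282276111), 0]
```

```bash
r='[-0.775,0.2,0.175,0,0,0.31]'; 
python3 -m handwheel '[[-0.775,0.2,0.175,0,0,0.31],[-0.775,0.2,0.175,0,0,0.31],[-0.775,0.2,0.175,0,0,0.31],[-0.775,0.2,0.175,0,0,0.31],[-0.775,0.2,0.175,0,0,0.31],[-0.775,0.2,0.175,0,0,0.31]]' -0.28
python3 -m handwheel '[[-0.77,0.245,0.1,0,0,0.286],[-0.77,0.245,0.1,0,0,0.286],[-0.77,0.245,0.1,0,0,0.286],[-0.77,0.245,0.1,0,0,0.286],[-0.77,0.245,0.1,0,0,0.286],[-0.77,0.245,0.1,0,0,0.286],[-0.77,0.245,0.1,0,0,0.286]]'
python3 - <<'E'
from h import *
a=viewer.snapshot("side")[:,:,::-1][180:320,170:320]; b=viewer.snapshot("top")[:,:,::-1][140:240,120:260]
f=lambda i,k:cv2.resize(i,None,fx=k,fy=k,interpolation=cv2.INTER_CUBIC)
cv2.imwrite("pics/b2.png",np.hstack([f(a[:140],2.5),f(cv2.copyMakeBorder(b,0,40,0,0,0),2.5)]))
plan((.554,.41,.055,.8))
E
```

```text
time: 0.8
tool_pos: [0.4016, 0.4591, 0.1688]
ee_rot: [-3.139, -0.001, 2.517]
wrist_force: [-0.7, 0.6, -0.5]
width: 0.0605
finger_force: 0.0
time: 1.38
tool_pos: [0.5528, 0.4116, 0.151]
ee_rot: [3.141, -0.001, 2.372]
wrist_force: [0.1, -0.2, 0.3]
width: 0.06
finger_force: 0.0
[-0.013, -0.003, 0.484, 0.003, -0.001, 0.005] rows 2.8
```

View pics/b2.png

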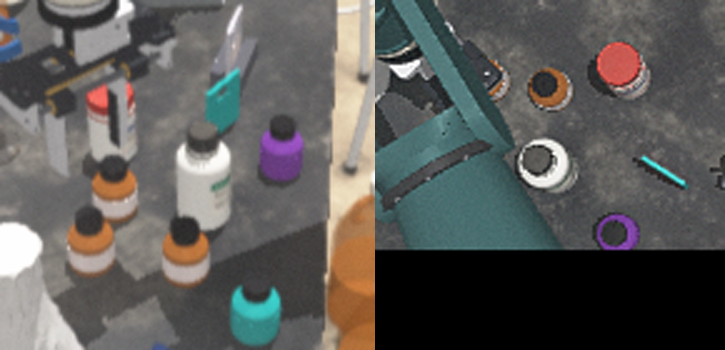

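The side view shows the tips near (60,170) and (115,145), whose midpoint lies straight above A's cap at (88,222). Everything else stands as before. Going down and gripping, then lifting.

```bash
python3 -m handwheel '[[0,0,0.3,0,0,0],[0,0,0.48,0,0,0],[0,0,0.48,0,0,0],[0,0,0.48,0,0,0],[0,0,0.48,0,0,0]]'
python3 -m handwheel '[[0,0,0,0,0,0],[0,0,0,0,0,0],[0,0,0,0,0,0],[0,0,0,0,0,0],[0,0,0,0,0,0],[0,0,0,0,0,0]]' 1
python3 -m handwheel '[[0,0,-0.3,0,0,0],[0,0,-0.6,0,0,0],[0,0,-0.6,0,0,0],[0,0,-0.6,0,0,0]]'
python3 - <<'E'
from h import *
p=case(.0315,.0315,.2)
plan((.6,.22,.19,.6),(.6,.05,.2,.4),(.6,-.12,.2,.3),(p[0],p[1],.165,.15),(p[0],p[1],.093,.15))
for a in [(.0315,.0315),(-.0315,.0315),(-.0315,-.0315)]: print(case(*a,0))
E
```

```text
time: 1.9
tool_pos: [0.5531, 0.4113, 0.055]
ee_rot: [-3.141, -0.0, 2.372]
wrist_force: [0.6, 0.2, -0.1]
width: 0.0602
finger_force: 0.0
time: 2.4
tool_pos: [0.555, 0.4112, 0.0561]
ee_rot: [3.138, 0.001, 2.371]
wrist_force: [0.7, 1.1, 3.8]
width: 0.0293
finger_force: 29.8
time: 2.73
tool_pos: [0.5573, 0.4125, 0.1855]
ee_rot: [3.125, 0.004, 2.371]
wrist_force: [0.5, 1.3, 0.9]
width: 0.0293
finger_force: 29.7
[-0.824, -0.541, -0.028, 0.032, 0.005, 0.382] rows 5.2 
[-0.702, -0.48, -0.05, 0.0, 0.0, 0.382] rows 4.6 
[-0.783, -0.331, 0.0, 0.0, 0.0, 0.191] rows 4.6 
[-0.72, -0.25, 0.175, 0.0, 0.0, 0.286] rows 4.3 
[0.0, 0.0, 0.36, 0.0, 0.0, 0.0] rows 2.2 
[np.float64(0.5948746328320473), np.float64(-0.2724104282276111), 0]
[np.float64(0.5854104282276111), np.float64(-0.21012536716795271), 0]
[np.float64(0.5231253671679528), np.float64(-0.21958957177238891), 0]
```

Run:
```python
from h import *
print(tri((203,139),(281,133)),tri((201,148),(281,153)))
print(tri((166,197),(101,122)))
```

```text
(array([0.62364336, 0.04976684, 0.23543483]), np.float64(0.002670074427721683)) (array([0.60541521, 0.05082519, 0.19926041]), np.float64(0.05530148848308577))
(array([0.6172864 , 0.48089498, 0.34217117]), np.float64(0.0023179126303832518))
```

Run:
```python
from h import *
print(tri((217,77),(380,116)),"glassflask",tri((258,85),(449,135)),"clampL",tri((213,77),(388,112)))
plan((.54,.25,.185,.6),(.44,.09,.2,.6),(.45,-.1,.2,.4))
```

```text
(array([ 0.62468145, -0.17847711,  0.33997646]), np.float64(0.01558711943781311)) glassflask (array([ 0.55443515, -0.37018144,  0.24774175]), np.float64(0.11327419371895366)) clampL (array([ 0.64044789, -0.2009791 ,  0.32881032]), np.float64(0.011285085865089764))
[-0.504, -0.643, -0.006, 0.032, 0.005, 0.382] rows 4.4 
[-0.378, -0.864, -0.075, 0.0, 0.0, 0.0] rows 5.0 
[-0.812, -0.495, 0.0, 0.0, 0.0, 0.382] rows 5.1
```

Run:
```python
from h import *
a=viewer.snapshot("side")[:,:,::-1][50:150,170:290]; b=viewer.snapshot("top")[:,:,::-1][60:210,320:460]
f=lambda i,k:cv2.resize(i,None,fx=k,fy=k,interpolation=cv2.INTER_CUBIC)
A=f(a,3);B=f(b,3);A=cv2.copyMakeBorder(A,0,150,0,0,0)
cv2.imwrite("pics/cl.png",np.hstack([A,B]))
```

```text
(no output)
```

View pics/cl.png

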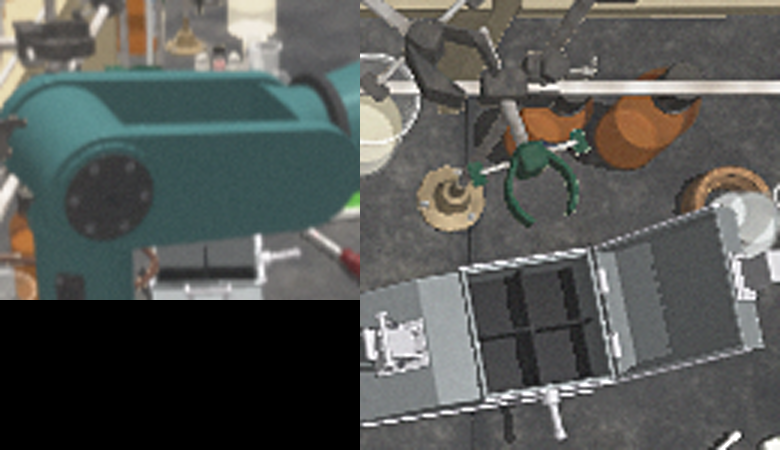

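Run:
```python
from h import *
c=case(.0315,-.0315,0);print(c)
plan((.54,.25,.185,.5),(.44,.09,.19,.2),(.42,-.1,.19,-.2),(.45,-.28,.175,-.6),(c[0],c[1],.165,-.6),(c[0],c[1],.093,-.6))
```

```text
[np.float64(0.532589571772389), np.float64(-0.2818746328320473), 0]
[-0.508, -0.629, -0.042, 0.009, 0.001, 0.573] rows 4.4 
[-0.462, -0.822, -0.025, 0.0, 0.0, 0.573] rows 5.0 
[-0.911, -0.287, 0.0, 0.0, 0.0, 0.764] rows 5.1 
[-0.852, 0.326, 0.075, 0.0, 0.0, 0.764] rows 4.9 
[0.225, 0.346, 0.05, 0.0, 0.0, 0.0] rows 2.5 
[0.0, 0.0, 0.36, 0.0, 0.0, 0.0] rows 2.2
```

```bash
python3 -m handwheel '[[-0.508,-0.629,-0.042,0,0,0.573],[-0.508,-0.629,-0.042,0,0,0.573],[-0.508,-0.629,-0.042,0,0,0.573],[-0.508,-0.629,-0.042,0,0,0.573],[-0.508,-0.629,-0.042,0,0,0.573]]'
python3 -m handwheel '[[-0.462,-0.822,-0.025,0,0,0.573],[-0.462,-0.822,-0.025,0,0,0.573],[-0.462,-0.822,-0.025,0,0,0.573],[-0.462,-0.822,-0.025,0,0,0.573],[-0.462,-0.822,-0.025,0,0,0.573]]'
python3 -m handwheel '[[-0.911,-0.287,0,0,0,0.764],[-0.911,-0.287,0,0,0,0.764],[-0.911,-0.287,0,0,0,0.764],[-0.911,-0.287,0,0,0,0.764],[-0.911,-0.287,0,0,0,0.764],[-0.911,-0.287,0,0,0,0.764]]'
python3 -m handwheel '[[-0.852,0.326,0.075,0,0,0.764],[-0.852,0.326,0.075,0,0,0.764],[-0.852,0.326,0.075,0,0,0.764],[-0.852,0.326,0.075,0,0,0.764],[-0.852,0.326,0.075,0,0,0.764],[-0.852,0.326,0.075,0,0,0.764],[-0.852,0.326,0.075,0,0,0.764],[-0.852,0.326,0.075,0,0,0.764]]'
python3 - <<'E'
from h import *
c=case(.0315,-.0315,0)
plan((c[0],c[1],.165,-.6),(c[0],c[1],.093,-.6))
E
```

```text
time: 3.25
tool_pos: [0.5377, 0.2428, 0.1801]
ee_rot: [-3.134, 0.003, 2.064]
wrist_force: [0.2, 0.9, -0.8]
width: 0.0296
finger_force: 29.7
time: 3.67
tool_pos: [0.4357, 0.0871, 0.185]
ee_rot: [-3.135, 0.0, 1.769]
wrist_force: [0.6, 1.0, -0.7]
width: 0.0299
finger_force: 29.7
time: 4.17
tool_pos: [0.4173, -0.1039, 0.185]
ee_rot: [-3.136, 0.001, 1.364]
wrist_force: [0.4, 1.2, -0.2]
width: 0.0291
finger_force: 29.7
time: 4.83
tool_pos: [0.4491, -0.2782, 0.1718]
ee_rot: [-3.139, -0.001, 0.972]
wrist_force: [-0.4, 0.7, -0.2]
width: 0.0294
finger_force: 29.9
[0.22, 0.355, 0.033, -0.005, -0.003, 0.003] rows 2.5 
[0.0, 0.0, 0.36, 0.0, 0.0, 0.0] rows 2.2
```

```bash
python3 -m handwheel '[[0.22,0.355,0.03,0,0,0],[0.22,0.355,0.03,0,0,0],[0.22,0.355,0.03,0,0,0],[0.22,0.355,0.03,0,0,0],[0.22,0.355,0.03,0,0,0]]'
python3 -m handwheel '[[0,0,0.1,0,0,0],[0,0,0.2,0,0,0],[0,0,0.3,0,0,0],[0,0,0.36,0,0,0],[0,0,0.36,0,0,0],[0,0,0.36,0,0,0]]'
python3 - <<'E'
from h import *
f=lambda i,k:cv2.resize(i,None,fx=k,fy=k,interpolation=cv2.INTER_CUBIC)
a=viewer.snapshot("side")[:,:,::-1][60:210,180:330]
cv2.imwrite("pics/p1.png",f(a,4))
E
```

```text
time: 5.25
tool_pos: [0.5325, -0.2823, 0.1669]
ee_rot: [-3.14, 0.0, 0.973]
wrist_force: [0.0, 0.1, -1.7]
width: 0.0294
finger_force: 29.9
time: 5.75
tool_pos: [0.532, -0.2837, 0.0955]
ee_rot: [3.142, -0.0, 0.971]
wrist_force: [0.5, 0.2, -1.0]
width: 0.0291
finger_force: 29.9
```

View pics/p1.png

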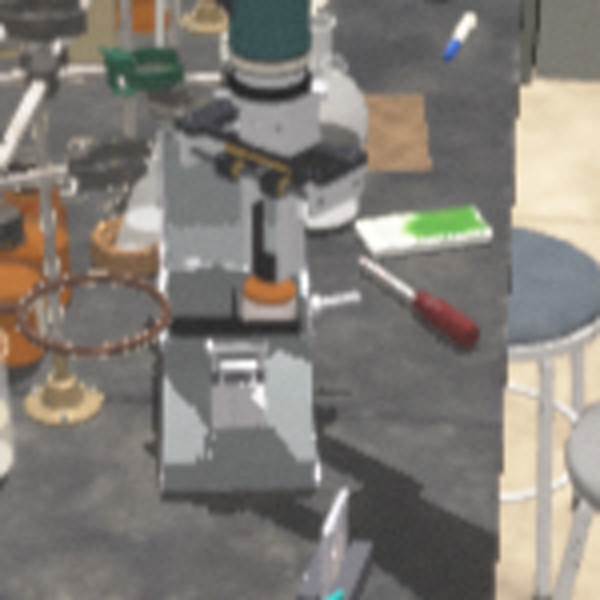

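The bottle is in its compartment (crop (268,290)) and clear of the walls. I lower it 4 mm, release, rise and back out.

```bash
python3 -m handwheel '[[0,0,0.02,0,0,0],[0,0,0.025,0,0,0]]'
python3 -m handwheel '[[0,0,0,0,0,0],[0,0,0,0,0,0],[0,0,0,0,0,0],[0,0,0,0,0,0]]' 0.04
python3 -m handwheel '[[0,0,-0.2,0,0,0],[0,0,-0.45,0,0,0],[0,0,-0.45,0,0,0],[-0.22,-0.355,-0.45,0,0,0],[-0.22,-0.355,-0.45,0,0,0],[-0.22,-0.355,-0.45,0,0,0],[-0.22,-0.355,-0.45,0,0,0]]'
python3 - <<'E'
from h import *
f=lambda i,k:cv2.resize(i,None,fx=k,fy=k,interpolation=cv2.INTER_CUBIC)
a=viewer.snapshot("side")[:,:,::-1][200:310,190:300];b=viewer.snapshot("top")[:,:,::-1][150:260,130:290]
cv2.imwrite("pics/b3.png",np.hstack([f(a,2.9),f(b,2.9)]))
E
```

```text
time: 5.97
tool_pos: [0.5332, -0.2845, 0.0913]
ee_rot: [3.139, -0.0, 0.971]
wrist_force: [0.3, 0.6, -2.6]
width: 0.0291
finger_force: 29.9
time: 6.3
tool_pos: [0.5329, -0.2842, 0.0904]
ee_rot: [3.141, -0.0, 0.971]
wrist_force: [0.4, -1.0, 0.3]
width: 0.0448
finger_force: 0.0
time: 6.88
tool_pos: [0.4478, -0.2801, 0.18]
ee_rot: [3.141, -0.0, 0.969]
wrist_force: [-0.0, 0.2, 0.5]
width: 0.0454
finger_force: 0.0
```

View pics/b3.png

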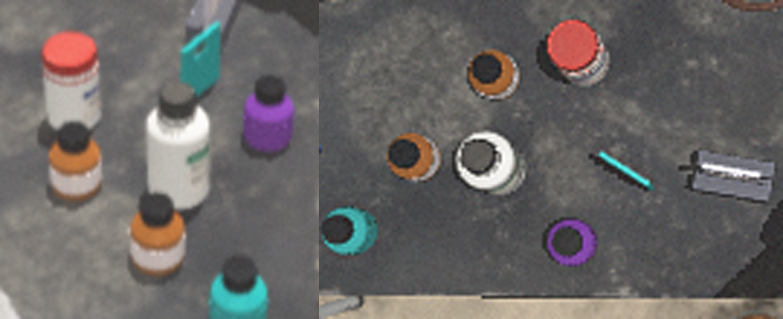

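```bash
cat >> h.py <<'E'
def lean(psi,t=.26):
    return down(psi)@Ro.from_euler("y",t).as_matrix()
E
python3 - <<'E'
from h import *
plan((.41,-.1,.2,lean(-.7,.1)),(.42,.09,.2,lean(-.75,.2)),(.45,.27,.2,lean(-.83)),(.452,.411,.15,lean(-.83)),(.452,.411,.057,lean(-.83)))
E
```

```text
[0.632, -0.675, -0.098, -0.005, 0.19, 0.19] rows 5.0 
[0.755, -0.574, 0.076, -0.014, 0.191, 0.094] rows 5.1 
[0.746, -0.504, 0.151, -0.035, 0.115, 0.149] rows 4.9 
[0.403, -0.513, 0.366, 0.0, 0.0, 0.0] rows 4.1 
[-0.12, 0.0, 0.449, 0.0, 0.0, 0.0] rows 2.7
```

```bash
python3 -m handwheel '[[0.632,-0.675,-0.1,0,0.19,0.19],[0.632,-0.675,-0.1,0,0.19,0.19],[0.632,-0.675,-0.1,0,0.19,0.19],[0.632,-0.675,-0.1,0,0.19,0.19],[0.632,-0.675,-0.1,0,0.19,0.19],[0.632,-0.675,-0.1,0,0.19,0.19]]'
python3 -m handwheel '[[0.755,-0.574,0.076,-0.014,0.19,0.094],[0.755,-0.574,0.076,-0.014,0.19,0.094],[0.755,-0.574,0.076,-0.014,0.19,0.094],[0.755,-0.574,0.076,-0.014,0.19,0.094],[0.755,-0.574,0.076,-0.014,0.19,0.094],[0.755,-0.574,0.076,-0.014,0.19,0.094]]'
python3 -m handwheel '[[0.746,-0.504,0.151,-0.035,0.115,0.149],[0.746,-0.504,0.151,-0.035,0.115,0.149],[0.746,-0.504,0.151,-0.035,0.115,0.149],[0.746,-0.504,0.151,-0.035,0.115,0.149],[0.746,-0.504,0.151,-0.035,0.115,0.149],[0.746,-0.504,0.151,-0.035,0.115,0.149]]' -0.1
python3 -m handwheel '[[0.4,-0.51,0.366,0,0,0],[0.4,-0.51,0.366,0,0,0],[0.4,-0.51,0.366,0,0,0],[0.4,-0.51,0.366,0,0,0],[0.4,-0.51,0.366,0,0,0],[0.4,-0.51,0.366,0,0,0]]'
python3 - <<'E'
from h import *
plan((.452,.411,.057,lean(-.83)))
E
```

```text
time: 7.48
tool_pos: [0.4103, -0.0968, 0.202]
ee_rot: [-3.14, -0.102, 0.877]
wrist_force: [-1.0, -0.1, -0.1]
width: 0.0448
finger_force: 0.0
time: 7.98
tool_pos: [0.4202, 0.0938, 0.201]
ee_rot: [-3.137, -0.201, 0.827]
wrist_force: [-0.1, -0.1, -0.3]
width: 0.0449
finger_force: 0.0
time: 8.48
tool_pos: [0.4504, 0.273, 0.2002]
ee_rot: [-3.137, -0.258, 0.744]
wrist_force: [0.1, -0.7, -0.6]
width: 0.0518
finger_force: 0.0
time: 8.98
tool_pos: [0.4517, 0.4097, 0.1494]
ee_rot: [-3.138, -0.256, 0.741]
wrist_force: [0.3, -0.2, 0.6]
width: 0.052
finger_force: 0.0
[-0.111, -0.002, 0.449, -0.007, 0.008, -0.0] rows 2.7
```

```bash
python3 -m handwheel '[[-0.05,0,0.25,0,0,0],[-0.11,0,0.447,0,0,0],[-0.11,0,0.447,0,0,0],[-0.11,0,0.447,0,0,0],[-0.11,0,0.447,0,0,0]]'
python3 -m handwheel '[[0,0,0,0,0,0],[0,0,0,0,0,0],[0,0,0,0,0,0],[0,0,0,0,0,0],[0,0,0,0,0,0]]' 1
python3 -m handwheel '[[0.08,0,-0.3,0,0,0],[0.16,0,-0.62,0,0,0],[0.16,0,-0.62,0,0,0],[0.16,0,-0.62,0,0,0],[0.16,0,-0.62,0,0,0]]'
python3 - <<'E'
from h import *
c=case(-.0315,-.0315,0)
plan((.43,.25,.2,lean(-.9)),(.41,.08,.195,lean(-1.1)),(.40,-.1,.19,lean(-1.3)),(.45,-.21,.18,lean(-1.42)),(c[0],c[1],.17,lean(-1.42)),(c[0],c[1],.096,lean(-1.42)))
E
```

```text
time: 9.4
tool_pos: [0.4531, 0.4112, 0.0604]
ee_rot: [-3.137, -0.26, 0.738]
wrist_force: [1.1, 0.2, 0.5]
width: 0.0518
finger_force: 0.0
time: 9.82
tool_pos: [0.4527, 0.4131, 0.0611]
ee_rot: [-3.137, -0.263, 0.741]
wrist_force: [-0.3, -0.1, 5.2]
width: 0.0286
finger_force: 30.0
time: 10.23
tool_pos: [0.453, 0.4124, 0.1918]
ee_rot: [-3.138, -0.267, 0.741]
wrist_force: [0.8, -0.1, -2.5]
width: 0.0287
finger_force: 30.0
[-0.6, 0.521, -0.208, -0.042, -0.013, 0.129] rows 4.4 
[-0.593, 0.604, -0.132, -0.098, 0.0, 0.369] rows 4.6 
[-0.444, 0.779, -0.092, -0.098, -0.0, 0.369] rows 4.8 
[0.078, 0.597, 0.072, -0.059, 0.0, 0.221] rows 3.4 
[0.33, 0.102, 0.139, 0.0, 0.0, 0.0] rows 2.3 
[-0.095, 0.0, 0.358, 0.0, 0.0, 0.0] rows 2.3
```

Run:
```python
from h import *
c=case(-.0315,-.0315,0)
plan((.453,.412,.235,lean(-.83)),(.43,.25,.225,lean(-.9)),(.41,.08,.2,lean(-1.1)),(.40,-.1,.19,lean(-1.3)),(.45,-.21,.18,lean(-1.42)))
```

```text
[0.056, 0.001, -0.209, -0.007, -0.013, -0.0] rows 1.5 
[-0.623, 0.52, -0.114, -0.034, 0.0, 0.129] rows 4.4 
[-0.618, 0.604, -0.035, -0.098, 0.0, 0.369] rows 4.6 
[-0.45, 0.779, -0.068, -0.098, -0.0, 0.369] rows 4.8 
[0.078, 0.597, 0.072, -0.059, 0.0, 0.221] rows 3.4
```

```bash
python3 -m handwheel '[[0.056,0,-0.209,0,0,0],[0.056,0,-0.209,0,0,0],[0.056,0,-0.209,0,0,0]]'
python3 -m handwheel '[[-0.623,0.52,-0.114,-0.034,0,0.129],[-0.623,0.52,-0.114,-0.034,0,0.129],[-0.623,0.52,-0.114,-0.034,0,0.129],[-0.623,0.52,-0.114,-0.034,0,0.129],[-0.623,0.52,-0.114,-0.034,0,0.129]]'
python3 -m handwheel '[[-0.618,0.604,-0.035,-0.098,0,0.369],[-0.618,0.604,-0.035,-0.098,0,0.369],[-0.618,0.604,-0.035,-0.098,0,0.369],[-0.618,0.604,-0.035,-0.098,0,0.369],[-0.618,0.604,-0.035,-0.098,0,0.369]]'
python3 -m handwheel '[[-0.45,0.779,-0.068,-0.098,0,0.369],[-0.45,0.779,-0.068,-0.098,0,0.369],[-0.45,0.779,-0.068,-0.098,0,0.369],[-0.45,0.779,-0.068,-0.098,0,0.369],[-0.45,0.779,-0.068,-0.098,0,0.369],[-0.45,0.779,-0.068,-0.098,0,0.369]]'
python3 -m handwheel '[[0.078,0.597,0.072,-0.059,0,0.221],[0.078,0.597,0.072,-0.059,0,0.221],[0.078,0.597,0.072,-0.059,0,0.221],[0.078,0.597,0.072,-0.059,0,0.221],[0.078,0.597,0.072,-0.059,0,0.221],[0.078,0.597,0.072,-0.059,0,0.221]]'
python3 - <<'E'
from h import *
c=case(-.0315,-.0315,0)
plan((c[0],c[1],.172,lean(-1.42)),(c[0],c[1],.1,lean(-1.42)))
E
```

```text
time: 10.48
tool_pos: [0.4525, 0.4117, 0.2311]
ee_rot: [-3.137, -0.262, 0.74]
wrist_force: [0.2, -0.5, -0.8]
width: 0.0287
finger_force: 30.0
time: 10.9
tool_pos: [0.4277, 0.2433, 0.2167]
ee_rot: [-3.139, -0.252, 0.664]
wrist_force: [0.1, 0.8, -2.4]
width: 0.0289
finger_force: 30.0
time: 11.32
tool_pos: [0.4078, 0.0735, 0.1913]
ee_rot: [-3.138, -0.252, 0.462]
wrist_force: [-0.1, 0.2, -0.3]
width: 0.0288
finger_force: 30.0
time: 11.82
tool_pos: [0.3988, -0.1036, 0.1822]
ee_rot: [-3.136, -0.254, 0.264]
wrist_force: [-1.0, 0.3, -1.6]
width: 0.0286
finger_force: 30.0
time: 12.32
tool_pos: [0.4494, -0.2089, 0.1725]
ee_rot: [-3.136, -0.255, 0.152]
wrist_force: [0.6, -0.3, -1.8]
width: 0.0286
finger_force: 30.0
[0.344, 0.109, 0.091, -0.012, 0.01, 0.002] rows 2.3 
[-0.093, 0.0, 0.348, 0.0, 0.0, 0.0] rows 2.2
```

```bash
python3 -m handwheel '[[0.344,0.109,0.085,0,0,0],[0.344,0.109,0.085,0,0,0],[0.344,0.109,0.085,0,0,0],[0.344,0.109,0.085,0,0,0],[0.344,0.109,0.085,0,0,0]]'
python3 -m handwheel '[[-0.025,0,0.09,0,0,0],[-0.05,0,0.18,0,0,0],[-0.07,0,0.27,0,0,0],[-0.09,0,0.34,0,0,0],[-0.093,0,0.355,0,0,0],[-0.093,0,0.355,0,0,0],[-0.093,0,0.355,0,0,0]]'
python3 - <<'E'
from h import *
f=lambda i,k:cv2.resize(i,None,fx=k,fy=k,interpolation=cv2.INTER_CUBIC)
a=viewer.snapshot("side")[:,:,::-1][60:180,190:310]
cv2.imwrite("pics/p2.png",f(a,4))
E
```

```text
time: 12.73
tool_pos: [0.5221, -0.2197, 0.1746]
ee_rot: [-3.138, -0.256, 0.153]
wrist_force: [-0.5, 0.2, -1.2]
width: 0.0288
finger_force: 30.0
time: 13.32
tool_pos: [0.5224, -0.2212, 0.1024]
ee_rot: [-3.139, -0.257, 0.151]
wrist_force: [-0.2, 0.0, -1.4]
width: 0.0285
finger_force: 30.0
```

View pics/p2.png

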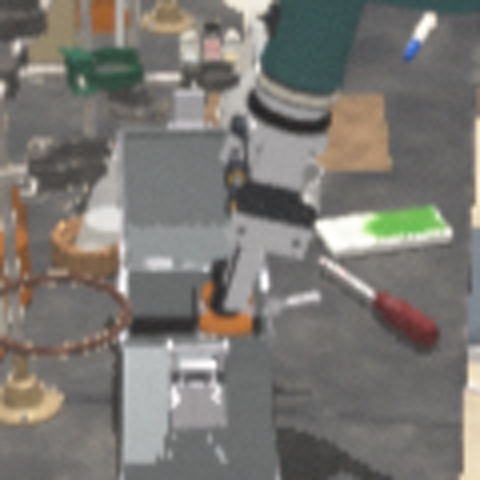

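The bottle sits in the (-,-) compartment, with the tool leaning clear of the green clamp. I lower it, release and retreat, then check B's cap by image code.

```bash
python3 -m handwheel '[[0,0,0.02,0,0,0],[-0.008,0,0.033,0,0,0],[-0.008,0,0.033,0,0,0]]'
python3 -m handwheel '[[0,0,0,0,0,0],[0,0,0,0,0,0],[0,0,0,0,0,0],[0,0,0,0,0,0]]' 0.04
python3 -m handwheel '[[0.05,0,-0.2,0,0,0],[0.11,0,-0.42,0,0,0],[0.11,0,-0.42,0,0,0],[-0.3,0,-0.5,0,0,0],[-0.3,0,-0.5,0,0,0],[-0.3,0,-0.5,0,0,0],[-0.3,0,-0.5,0,0,0]]'
cat >> h.py <<'E'
def blob(n,box,cond,amin=15):
    u0,v0,u1,v1=box; im=viewer.snapshot(n)[v0:v1,u0:u1].astype(int)
    k,l,s,c=cv2.connectedComponentsWithStats(cond(im[...,0],im[...,1],im[...,2]).astype(np.uint8))
    return [((c[i]+[u0,v0]).round(1).tolist(),s[i].tolist()) for i in range(1,k) if s[i,4]>=amin]
amber=lambda r,g,b:(r>120)&(r>1.5*g)&(g>1.3*b)&(r<235)
dark=lambda r,g,b:(r+g+b<100)
E
python3 - <<'E'
from h import *
print(blob("top",(140,150,230,230),amber)); print(blob("top",(140,150,230,230),dark)); print(blob("side",(190,210,290,310),amber))
c=[.5456,.323]
plan((.40,-.1,.2,lean(-1.3)),(.41,.08,.2,lean(-1.1)),(.47,.23,.2,lean(-1.04)),(c[0],c[1],.15,lean(-1.04)),(c[0],c[1],.057,lean(-1.04)))
E
```

```text
time: 13.62
tool_pos: [0.5234, -0.2215, 0.0953]
ee_rot: [-3.14, -0.258, 0.151]
wrist_force: [0.0, 0.7, 0.8]
width: 0.0287
finger_force: 30.0
time: 13.95
tool_pos: [0.5226, -0.2212, 0.0943]
ee_rot: [-3.138, -0.256, 0.151]
wrist_force: [-0.1, 0.3, 0.9]
width: 0.0448
finger_force: 0.0
time: 14.53
tool_pos: [0.4392, -0.2345, 0.1757]
ee_rot: [-3.138, -0.257, 0.148]
wrist_force: [-0.9, 0.2, 0.1]
width: 0.045
finger_force: 0.0
[([190.8, 176.1], [42, 18, 15, 14, 76])]
[]
[([215.3, 254.3], [17, 39, 17, 10, 111])]
[-0.069, -0.695, -0.139, 0.053, 0.005, -0.22] rows 3.9 
[0.279, -0.854, 0.074, 0.098, 0.0, -0.369] rows 4.8 
[0.587, -0.532, 0.156, 0.029, -0.0, -0.111] rows 4.4 
[0.478, -0.21, 0.386, 0.0, 0.0, 0.0] rows 3.6 
[-0.12, 0.0, 0.449, 0.0, 0.0, 0.0] rows 2.7
```

```bash
python3 -m handwheel '[[-0.069,-0.695,-0.14,0.05,0,-0.22],[-0.069,-0.695,-0.14,0.05,0,-0.22],[-0.069,-0.695,-0.14,0.05,0,-0.22],[-0.069,-0.695,-0.14,0.05,0,-0.22],[-0.069,-0.695,-0.14,0.05,0,-0.22]]'
python3 -m handwheel '[[0.279,-0.854,0.074,0.098,0,-0.369],[0.279,-0.854,0.074,0.098,0,-0.369],[0.279,-0.854,0.074,0.098,0,-0.369],[0.279,-0.854,0.074,0.098,0,-0.369],[0.279,-0.854,0.074,0.098,0,-0.369],[0.279,-0.854,0.074,0.098,0,-0.369]]' -0.1
python3 -m handwheel '[[0.587,-0.532,0.156,0.029,0,-0.111],[0.587,-0.532,0.156,0.029,0,-0.111],[0.587,-0.532,0.156,0.029,0,-0.111],[0.587,-0.532,0.156,0.029,0,-0.111],[0.587,-0.532,0.156,0.029,0,-0.111],[0.587,-0.532,0.156,0.029,0,-0.111]]'
python3 -m handwheel '[[0.478,-0.21,0.386,0,0,0],[0.478,-0.21,0.386,0,0,0],[0.478,-0.21,0.386,0,0,0],[0.478,-0.21,0.386,0,0,0],[0.478,-0.21,0.386,0,0,0],[0.478,-0.21,0.386,0,0,0]]'
python3 - <<'E'
from h import *
print(blob("side",(190,210,290,310),amber))
plan((.5456,.323,.057,lean(-1.04)))
E
```

```text
time: 15.1
tool_pos: [0.3997, -0.0969, 0.2019]
ee_rot: [3.139, -0.26, 0.277]
wrist_force: [-0.5, 0.2, -0.1]
width: 0.0448
finger_force: 0.0
time: 15.6
tool_pos: [0.4097, 0.0834, 0.1997]
ee_rot: [-3.141, -0.257, 0.477]
wrist_force: [-0.8, -0.4, -1.3]
width: 0.0515
finger_force: 0.0
time: 16.1
tool_pos: [0.4702, 0.2303, 0.1978]
ee_rot: [3.141, -0.253, 0.532]
wrist_force: [0.5, -0.3, -0.2]
width: 0.0519
finger_force: 0.0
time: 16.6
tool_pos: [0.545, 0.3208, 0.1486]
ee_rot: [3.141, -0.255, 0.528]
wrist_force: [-0.2, 0.3, 0.0]
width: 0.0517
finger_force: 0.0
[([215.3, 254.3], [17, 39, 17, 11, 110])]
[-0.111, -0.008, 0.451, 0.003, 0.005, -0.005] rows 2.7
```

Run:
```python
from h import *
for a,b in(((225,80),(391,131)),((225,80),(376.7,135)),((224,76),(391,131)),((224,76),(376.7,135)),((206,75),(392,107))):print(tri(a,b))
o=robot.get_obs();print(o["joint_positions"])
```

```text
(array([ 0.60015288, -0.21105974,  0.31516336]), np.float64(0.0074679549544676435))
(array([ 0.58971673, -0.17227225,  0.33144682]), np.float64(0.00023274908264634938))
(array([ 0.59906938, -0.20624271,  0.33051405]), np.float64(0.0008766780725936407))
(array([ 0.58879897, -0.16811703,  0.34622934]), np.float64(0.006535474502921863))
(array([ 0.65980301, -0.21127043,  0.3282667 ]), np.float64(0.0017442822846644183))
[0.42888536 0.09527951 1.49512614 0.02553411 1.29516899 1.46774358]
```

```bash
python3 -m handwheel '[[-0.05,0,0.25,0,0,0],[-0.11,0,0.451,0,0,0],[-0.11,0,0.451,0,0,0],[-0.11,0,0.451,0,0,0],[-0.11,0,0.451,0,0,0]]'
python3 -m handwheel '[[0,0,0,0,0,0],[0,0,0,0,0,0],[0,0,0,0,0,0],[0,0,0,0,0,0],[0,0,0,0,0,0]]' 1
python3 -m handwheel '[[0.08,0,-0.3,0,0,0],[0.21,0,-0.8,0,0,0],[0.21,0,-0.8,0,0,0],[0.21,0,-0.8,0,0,0],[0.21,0,-0.8,0,0,0],[0.21,0,-0.8,0,0,0]]'
python3 - <<'E'
from h import *
print(blob("side",(190,150,290,310),amber))
plan((.45,.2,.225,lean(-1.05)),(.40,.02,.2,lean(-1.15)),(.40,-.14,.2,lean(-1.35)),(.45,-.29,.19,lean(-1.42)))
E
```

```text
time: 17.07
tool_pos: [0.5466, 0.3232, 0.0582]
ee_rot: [3.141, -0.259, 0.529]
wrist_force: [1.0, 0.2, 0.7]
width: 0.0516
finger_force: 0.0
time: 17.48
tool_pos: [0.5472, 0.3249, 0.0584]
ee_rot: [-3.141, -0.261, 0.53]
wrist_force: [0.1, 1.2, 5.4]
width: 0.0296
finger_force: 29.7
time: 17.98
tool_pos: [0.5475, 0.3243, 0.2257]
ee_rot: [3.141, -0.263, 0.53]
wrist_force: [-0.6, -0.9, -1.4]
width: 0.0291
finger_force: 29.6
[([211.5, 205.6], [13, 52, 18, 8, 113]), ([212.9, 220.0], [15, 67, 17, 6, 33])]
[-0.699, 0.291, -0.2, -0.004, 0.006, 0.017] rows 4.3 
[-0.674, 0.656, -0.05, -0.049, 0.0, 0.185] rows 5.0 
[-0.316, 0.73, -0.084, -0.098, 0.0, 0.369] rows 4.3 
[0.064, 0.787, 0.069, -0.034, -0.0, 0.129] rows 4.3
```

```bash
python3 -m handwheel '[[-0.699,0.291,-0.2,0,0,0.017],[-0.699,0.291,-0.2,0,0,0.017],[-0.699,0.291,-0.2,0,0,0.017],[-0.699,0.291,-0.2,0,0,0.017],[-0.699,0.291,-0.2,0,0,0.017]]'
python3 -m handwheel '[[-0.674,0.656,-0.05,-0.049,0,0.185],[-0.674,0.656,-0.05,-0.049,0,0.185],[-0.674,0.656,-0.05,-0.049,0,0.185],[-0.674,0.656,-0.05,-0.049,0,0.185],[-0.674,0.656,-0.05,-0.049,0,0.185],[-0.674,0.656,-0.05,-0.049,0,0.185]]'
python3 -m handwheel '[[-0.316,0.73,-0.084,-0.098,0,0.369],[-0.316,0.73,-0.084,-0.098,0,0.369],[-0.316,0.73,-0.084,-0.098,0,0.369],[-0.316,0.73,-0.084,-0.098,0,0.369],[-0.316,0.73,-0.084,-0.098,0,0.369]]'
python3 -m handwheel '[[0.064,0.787,0.069,-0.034,0,0.129],[0.064,0.787,0.069,-0.034,0,0.129],[0.064,0.787,0.069,-0.034,0,0.129],[0.064,0.787,0.069,-0.034,0,0.129],[0.064,0.787,0.069,-0.034,0,0.129],[0.064,0.787,0.069,-0.034,0,0.129],[0.064,0.787,0.069,-0.034,0,0.129]]'
python3 - <<'E'
from h import *
c=case(.0315,.0305,0);R=lean(-1.42)
plan((c[0],c[1],.178,R),(c[0],c[1],.1,R))
E
```

```text
time: 18.45
tool_pos: [0.446, 0.1963, 0.221]
ee_rot: [-3.139, -0.249, 0.518]
wrist_force: [-0.0, 1.0, -1.1]
width: 0.0294
finger_force: 29.6
time: 18.95
tool_pos: [0.3982, 0.0168, 0.1962]
ee_rot: [-3.137, -0.25, 0.413]
wrist_force: [0.4, 0.3, -1.6]
width: 0.0293
finger_force: 29.6
time: 19.37
tool_pos: [0.3997, -0.1446, 0.1972]
ee_rot: [-3.139, -0.251, 0.213]
wrist_force: [-0.1, 0.5, -1.1]
width: 0.0296
finger_force: 29.6
time: 19.95
tool_pos: [0.4504, -0.2881, 0.1877]
ee_rot: [-3.137, -0.254, 0.152]
wrist_force: [-0.1, 0.3, -0.5]
width: 0.0292
finger_force: 29.6
[0.686, 0.033, 0.228, -0.01, 0.012, 0.002] rows 4.0 
[-0.1, 0.0, 0.377, 0.0, 0.0, 0.0] rows 2.4
```

```bash
python3 -m handwheel '[[0.686,0.033,0.228,0,0.01,0],[0.686,0.033,0.228,0,0.01,0],[0.686,0.033,0.228,0,0.01,0],[0.686,0.033,0.228,0,0.01,0],[0.686,0.033,0.228,0,0.01,0],[0.686,0.033,0.228,0,0.01,0],[0.686,0.033,0.228,0,0.01,0]]'
python3 -m handwheel '[[-0.025,0,0.09,0,0,0],[-0.05,0,0.18,0,0,0],[-0.07,0,0.27,0,0,0],[-0.09,0,0.34,0,0,0],[-0.1,0,0.385,0,0,0],[-0.1,0,0.385,0,0,0],[-0.1,0,0.385,0,0,0]]'
python3 - <<'E'
from h import *
print(blob("side",(210,100,290,160),amber))
for p in((.0315,.0315),(.0315,-.0315),(-.0315,-.0315)): print(proj("side",case(*p,.087)))
E
```

```text
time: 20.53
tool_pos: [0.593, -0.2732, 0.1802]
ee_rot: [-3.14, -0.26, 0.153]
wrist_force: [0.3, -0.3, -0.7]
width: 0.0294
finger_force: 29.8
time: 21.12
tool_pos: [0.5936, -0.2746, 0.1008]
ee_rot: [-3.14, -0.261, 0.15]
wrist_force: [-0.4, 0.7, -0.7]
width: 0.0291
finger_force: 29.8
[([229.6, 131.7], [14, 30, 12, 5, 43]), ([245.8, 141.3], [30, 40, 13, 3, 30])]
[229.83968489 130.35645027]
[246.63961831 130.10528003]
[247.1379192  138.65773774]
```

```bash
python3 -m handwheel '[[-0.009,0,0.033,0,0,0],[-0.009,0,0.036,0,0,0],[-0.009,0,0.036,0,0,0]]'
python3 -m handwheel '[[0,0,0,0,0,0],[0,0,0,0,0,0],[0,0,0,0,0,0],[0,0,0,0,0,0]]' 0.06
python3 -m handwheel '[[0.05,0,-0.2,0,0,0],[0.09,0,-0.35,0,0,0],[0.09,0,-0.35,0,0,0],[-0.6,0,-0.4,0,0,0],[-0.6,0,-0.5,0,0,0],[-0.6,0,-0.5,0,0,0],[-0.6,0,-0.5,0,0,0],[-0.6,0,-0.5,0,0,0]]'
python3 - <<'E'
from h import *
np.set_printoptions(precision=3,suppress=True)
f=lambda i,k:cv2.resize(i,None,fx=k,fy=k,interpolation=cv2.INTER_CUBIC)
a=viewer.snapshot("side")[:,:,::-1][50:190,200:320];b=viewer.snapshot("top")[:,:,::-1][100:240,320:512]
cv2.imwrite("pics/l1.png",np.hstack([f(a,2.5),f(b,2.5)]))
c,s=np.cos(CW),np.sin(CW)
def inc(p): d=np.array(p)-[CX,CY,0]; return np.array([c*d[0]+s*d[1],-s*d[0]+c*d[1],d[2]])
for n,u,v,z in(("top",490,183,.1),("top",453,133,.1),("top",480,153,.1),("side",259,100,0)): print(inc(atz(n,u,v,z)))
E
```

```text
time: 21.42
tool_pos: [0.5943, -0.2745, 0.093]
ee_rot: [-3.14, -0.261, 0.151]
wrist_force: [0.0, 0.9, 0.0]
width: 0.0291
finger_force: 29.8
time: 21.75
tool_pos: [0.5947, -0.2746, 0.0934]
ee_rot: [-3.141, -0.261, 0.151]
wrist_force: [0.8, -0.2, -0.1]
width: 0.0442
finger_force: 0.0
time: 22.42
tool_pos: [0.4516, -0.2969, 0.1591]
ee_rot: [3.141, -0.26, 0.148]
wrist_force: [0.1, -0.1, -0.4]
width: 0.0442
finger_force: 0.0
[ 0.304 -0.093  0.1  ]
[0.229 0.069 0.1  ]
[ 0.294 -0.002  0.1  ]
[ 0.462 -0.1    0.   ]
```

View pics/l1.png

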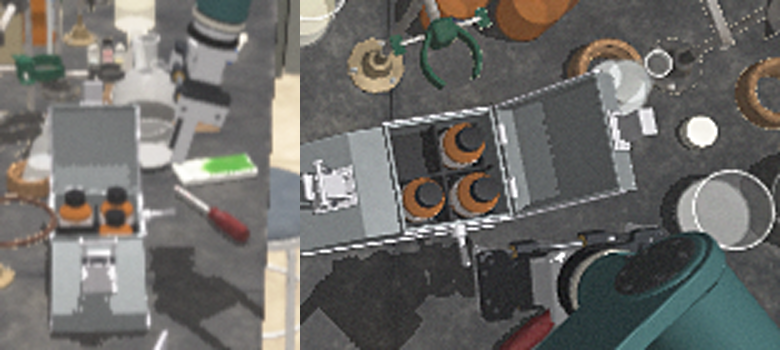

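```bash
cat >> h.py <<'E'
def lidp(th,r,o,y):  # point at radius r, o outside the inner rim plane
    return case(.066-r*np.cos(th)+o*np.sin(th), y, .085+r*np.sin(th)+o*np.cos(th))
E
python3 - <<'E'
from h import *
for th in(2.1,2.2,2.3): print(th,[proj("top",lidp(th,.132,o,y)).round(1).tolist() for o in(0,.035) for y in(-.066,.066)],[proj("side",lidp(th,.132,o,y)).round(1).tolist() for o in(0,) for y in(-.066,.066)])
R=lean(-1.42)
plan((*case(.09,-.14,.2)[:3],R),(*case(.215,-.13,.2)[:3],R),(*case(.215,-.045,.2)[:3],R),(*case(.205,-.045,.145)[:3],R))
E
```

```text
2.1 [[445.0, 176.6], [435.2, 128.8], [453.2, 176.1], [443.4, 129.1]] [[254.9, 90.8], [219.9, 91.2]]
2.2 [[447.9, 176.4], [438.1, 129.0], [454.7, 176.2], [445.0, 129.7]] [[254.8, 91.3], [220.1, 91.7]]
2.3 [[450.3, 176.4], [440.5, 129.3], [455.7, 176.5], [446.1, 130.4]] [[254.6, 92.1], [220.2, 92.5]]
[-0.088, 0.279, -0.234, 0.0, -0.004, -0.001] rows 2.3 
[0.048, 0.625, 0.013, 0.0, 0.0, 0.0] rows 3.5 
[0.411, -0.0, 0.109, 0.0, 0.0, 0.0] rows 2.5 
[-0.071, -0.05, 0.266, 0.0, 0.0, 0.0] rows 1.8
```

```bash
python3 -m handwheel '[[-0.088,0.279,-0.234,0,0,0],[-0.088,0.279,-0.234,0,0,0],[-0.088,0.279,-0.234,0,0,0]]' 1
python3 -m handwheel '[[0.048,0.625,0.013,0,0,0],[0.048,0.625,0.013,0,0,0],[0.048,0.625,0.013,0,0,0],[0.048,0.625,0.013,0,0,0],[0.048,0.625,0.013,0,0,0],[0.048,0.625,0.013,0,0,0]]'
python3 -m handwheel '[[0.411,0,0.109,0,0,0],[0.411,0,0.109,0,0,0],[0.411,0,0.109,0,0,0],[0.411,0,0.109,0,0,0],[0.411,0,0.109,0,0,0]]'
python3 -m handwheel '[[-0.071,-0.05,0.266,0,0,0],[-0.071,-0.05,0.266,0,0,0],[-0.071,-0.05,0.266,0,0,0],[-0.071,-0.05,0.266,0,0,0]]'
cat > lid.py <<'E'
from h import *
import sys
o=robot.get_obs();p=np.array(o["tool_pos"]);R=Ro.from_euler("xyz",o["ee_rot"]).as_matrix()
for th in map(float,sys.argv[1:]):
    E=np.array(lidp(th,.132,.035,-.045))-[0,0,.02] ; F=np.array(lidp(th,.118,.035,-.045))
    q=(E if th>1.6 else F)+np.array(case(.0125-.002,0,0))-[CX,CY,0]
    print(th,((R.T@(q-p))/.2).round(3).tolist())
E
python3 lid.py 2.2 2.1 2.0 1.9 1.8 1.65 1.55 1.4 1.25
```

```text
time: 22.77
tool_pos: [0.4354, -0.3606, 0.2033]
ee_rot: [3.134, -0.264, 0.151]
wrist_force: [1.0, -0.3, 0.5]
width: 0.0276
finger_force: 0.0
time: 23.27
tool_pos: [0.4638, -0.4766, 0.1979]
ee_rot: [-3.138, -0.261, 0.152]
wrist_force: [0.6, 1.4, -0.6]
width: 0.0007
finger_force: 0.0
time: 23.68
tool_pos: [0.547, -0.4632, 0.2003]
ee_rot: [-3.142, -0.261, 0.154]
wrist_force: [-0.1, 1.0, -0.1]
width: 0.0006
finger_force: 0.0
time: 24.02
tool_pos: [0.5439, -0.4544, 0.1441]
ee_rot: [-3.139, -0.26, 0.15]
wrist_force: [0.6, -0.5, 1.3]
width: 0.0003
finger_force: 0.0
2.2 [0.015, -0.107, -0.032]
2.1 [0.028, -0.152, -0.081]
2.0 [0.04, -0.203, -0.125]
1.9 [0.05, -0.258, -0.165]
1.8 [0.059, -0.317, -0.198]
1.65 [0.069, -0.41, -0.238]
1.55 [0.082, -0.474, -0.285]
1.4 [0.087, -0.565, -0.302]
1.25 [0.088, -0.657, -0.306]
```

```bash
python3 -m handwheel '[[0.015,-0.107,-0.032,0,0,0],[0.028,-0.152,-0.081,0,0,0],[0.04,-0.203,-0.125,0,0,0],[0.05,-0.258,-0.165,0,0,0],[0.059,-0.317,-0.198,0,0,0],[0.064,-0.36,-0.218,0,0,0],[0.069,-0.41,-0.238,0,0,0],[0.082,-0.474,-0.275,0,0,0],[0.082,-0.474,-0.28,0,0,0]]'
python3 lid.py 1.4 1.2 1.0 0.8 0.6
python3 - <<'E'
from h import *
print(proj("top",lidp(1.57,.132,0,-.066)),robot.get_obs()["wrist_torque"])
snap("top","l2.png",(300,100,500,240),3)
E
```

```text
time: 24.77
tool_pos: [0.5328, -0.3579, 0.2046]
ee_rot: [-3.139, -0.263, 0.154]
wrist_force: [-0.2, -0.5, 0.3]
width: 0.0002
finger_force: 0.0
1.4 [-0.008, -0.079, -0.016]
1.2 [-0.007, -0.202, -0.017]
1.0 [-0.012, -0.323, 0.005]
0.8 [-0.024, -0.436, 0.049]
0.6 [-0.041, -0.539, 0.115]
[422.80239544 179.1330731 ] [-0.00910157  0.25035283 -0.00462216]
```

View pics/l2.png

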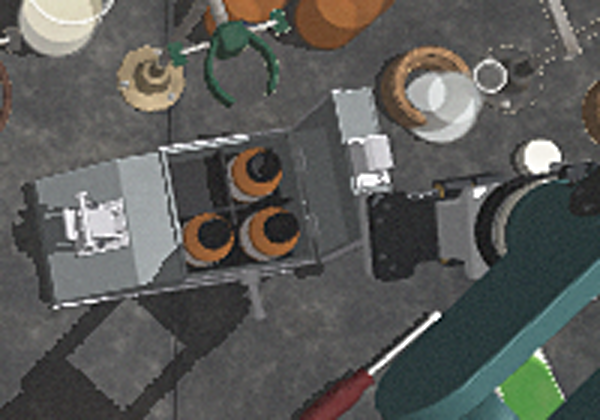

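The lid is turning up to about 1.6 rad with low force. Continue.

```bash
python3 -m handwheel '[[-0.008,-0.079,-0.016,0,0,0],[-0.007,-0.14,-0.017,0,0,0],[-0.007,-0.202,-0.017,0,0,0],[-0.01,-0.26,-0.005,0,0,0],[-0.012,-0.323,0.005,0,0,0],[-0.018,-0.38,0.027,0,0,0],[-0.024,-0.436,0.049,0,0,0],[-0.033,-0.487,0.082,0,0,0],[-0.041,-0.539,0.115,0,0,0]]'
python3 lid.py 0.5 0.4 0.3 0.2 0.1 0 -0.02
```

```text
time: 25.57
tool_pos: [0.5138, -0.2528, 0.1782]
ee_rot: [-3.139, -0.261, 0.152]
wrist_force: [1.1, -0.7, 2.4]
width: 0.0004
finger_force: 0.8
0.5 [-0.004, -0.051, 0.03]
0.4 [-0.016, -0.092, 0.074]
0.3 [-0.028, -0.129, 0.121]
0.2 [-0.042, -0.16, 0.173]
0.1 [-0.056, -0.186, 0.226]
0.0 [-0.071, -0.206, 0.283]
-0.02 [-0.074, -0.21, 0.294]
```

```bash
python3 -m handwheel '[[-0.004,-0.051,0.03,0,0,0],[-0.016,-0.092,0.074,0,0,0],[-0.028,-0.129,0.121,0,0,0],[-0.042,-0.16,0.173,0,0,0],[-0.056,-0.186,0.226,0,0,0],[-0.071,-0.206,0.283,0,0,0],[-0.074,-0.21,0.294,0,0,0],[-0.075,-0.21,0.3,0,0,0],[-0.077,-0.21,0.31,0,0,0]]'
```

```text
time: 26.32
tool_pos: [0.5092, -0.2131, 0.1209]
ee_rot: [3.14, -0.264, 0.153]
wrist_force: [-18.8, 4.9, 36.0]
width: 0.0002
finger_force: 17.9
```

```bash
python3 -m handwheel '[[0.02,0,-0.08,0,0,0],[0.1,0,-0.4,0,0,0],[-0.5,0,-0.5,0,0,0],[-0.5,0,-0.5,0,0,0],[-0.5,0,-0.5,0,0,0],[-0.5,0,-0.5,0,0,0]]'
python3 - <<'E'
from h import *
np.set_printoptions(precision=1,suppress=True)
f=lambda i,k:cv2.resize(i,None,fx=k,fy=k,interpolation=cv2.INTER_CUBIC)
a=viewer.snapshot("side")[:,:,::-1][112:182,218:266];b=viewer.snapshot("top")[:,:,::-1][148:200,312:360]
A=f(a,8);B=f(b,8);B=cv2.copyMakeBorder(B,0,A.shape[0]-B.shape[0],0,0,0)
cv2.imwrite("pics/latch.png",np.hstack([A,B]))
for k,p in dict(seat=(-.096,0,.104),piv=(-.127,0,.086),liptop=(-.1,0,.112),lidfrontL=(-.066,.066,.12),lidfrontR=(-.066,-.066,.12)).items():
    q=case(*p);print(k,(proj("side",q)-[218,112])*8,(proj("top",q)-[312,148])*8+[384,0])
E
```

```text
time: 26.82
tool_pos: [0.3836, -0.2325, 0.1852]
ee_rot: [3.141, -0.258, 0.147]
wrist_force: [0.6, -0.0, -0.5]
width: 0.0002
finger_force: 0.0
seat [165.8 255.6] [673.5 187.5]
piv [167.4 328. ] [581.  208.5]
liptop [165.7 244.6] [667.2 185.1]
lidfrontL [ 15.2 191.7] [733.5  -9.6]
lidfrontR [312.9 187.2] [797.2 346.7]
```

View pics/latch.png

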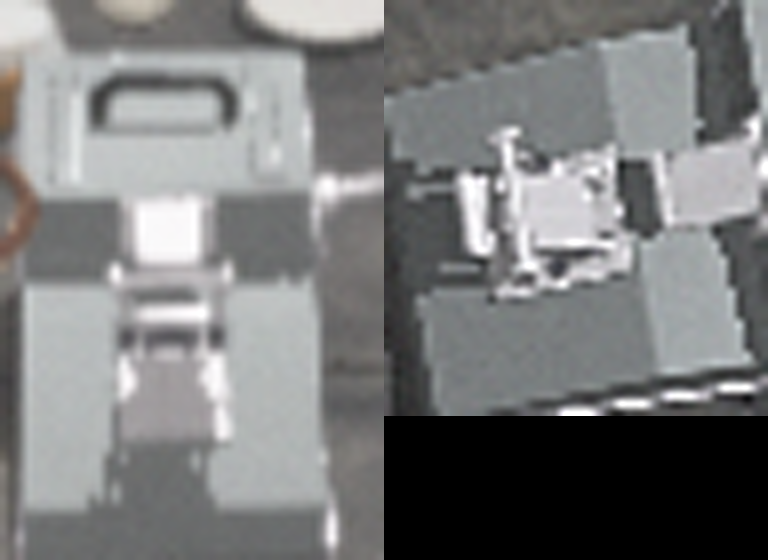

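```bash
cat >> h.py <<'E'
def inc(p):
    c,s=np.cos(CW),np.sin(CW); d=np.array(p)-[CX,CY,0]; return np.array([c*d[0]+s*d[1],-s*d[0]+c*d[1],d[2]])
E
python3 - <<'E'
from h import *
np.set_printoptions(precision=4,suppress=True)
S=lambda x,y:(218+x/8-.44,112+y/8-.44); T=lambda x,y:(312+(x-384)/8-.44,148+y/8-.44)
for n,s,t in(("bar",(172,273),(514,208)),("disc+",(116,274),(508,132)),("disc-",(228,272),(520,287)),("leverend",(170,315),(476,215)),("lip",(166,245),(659,190))):
    p,e=tri(S(*s),T(*t)); print(n,p,e,inc(p))
print([inc(atz("top",*T(*q),.12)) for q in((757,118),(783,225))])
E
```

```text
bar [ 0.5333 -0.0866  0.1364] 0.0019156524334289864 [-0.1615 -0.0015  0.1364]
disc+ [ 0.5589 -0.085   0.1355] 0.0021384688615140846 [-0.1592  0.0241  0.1355]
disc- [ 0.5072 -0.0881  0.1374] 0.0068863145996533835 [-0.1639 -0.0275  0.1374]
leverend [ 0.5329 -0.075   0.1229] 0.0015296193236588648 [-0.173  -0.0001  0.1229]
lip [ 0.5436 -0.142   0.1164] 0.001987621301339963 [-0.1051  0.0004  0.1164]
[array([-0.0668,  0.0197,  0.12  ]), array([-0.0643, -0.0203,  0.12  ])]
```

```bash
cat >> h.py <<'E'
RL=lean(.15,-.26)
def sn(s,n): # slope coords (mm) from pivot -> case x,z
    s,n=s/1e3,n/1e3; return -.1272+.866*s-.5*n, .086+.5*s+.866*n
def barTCP(s,n,d=.008,y=-.0007):
    x,z=sn(s,n); return np.array(case(x,y,z))+d*RL[:,2]
E
python3 - <<'E'
from h import *
b=np.array(case(-.1615,-.0007,.1364))
h=b-.07*RL[:,2]; g=b+.008*RL[:,2]
plan((.40,-.17,.25,lean(-.9,.1)),(.41,-.12,.26,lean(-.38,-.05)),(.44,-.07,.26,RL),(*h,RL),(*g,RL))
print(h,g,inc(g))
E
```

```text
[0.19, -0.296, -0.286, 0.177, -0.301, -0.983] rows 4.9 
[0.199, -0.165, -0.03, 0.025, -0.28, -0.994] rows 4.8 
[0.287, 0.047, -0.014, -0.157, -0.392, -1.002] rows 5.1 TOO BIG
[0.012, 0.453, 0.286, 0.0, 0.0, 0.0] rows 3.1 
[-0.0, 0.0, 0.39, 0.0, 0.0, 0.0] rows 2.4 
[ 0.5313573  -0.06864433  0.2040473 ] [ 0.53435387 -0.08847145  0.12866888] [-0.15944336 -0.00070164  0.12866888]
```

```bash
python3 -m handwheel '[[0.19,-0.296,-0.286,0.177,-0.3,-0.983],[0.19,-0.296,-0.286,0.177,-0.3,-0.983],[0.19,-0.296,-0.286,0.177,-0.3,-0.983],[0.19,-0.296,-0.286,0.177,-0.3,-0.983],[0.19,-0.296,-0.286,0.177,-0.3,-0.983],[0.19,-0.296,-0.286,0.177,-0.3,-0.983],[0.19,-0.296,-0.286,0.177,-0.3,-0.983]]' -0.4
python3 -m handwheel '[[0.199,-0.165,-0.03,0.025,-0.28,-0.994],[0.199,-0.165,-0.03,0.025,-0.28,-0.994],[0.199,-0.165,-0.03,0.025,-0.28,-0.994],[0.199,-0.165,-0.03,0.025,-0.28,-0.994],[0.199,-0.165,-0.03,0.025,-0.28,-0.994],[0.199,-0.165,-0.03,0.025,-0.28,-0.994],[0.199,-0.165,-0.03,0.025,-0.28,-0.994]]'
python3 -m handwheel '[[0.287,0.047,-0.014,-0.157,-0.392,-0.998],[0.287,0.047,-0.014,-0.157,-0.392,-0.998],[0.287,0.047,-0.014,-0.157,-0.392,-0.998],[0.287,0.047,-0.014,-0.157,-0.392,-0.998],[0.287,0.047,-0.014,-0.157,-0.392,-0.998],[0.287,0.047,-0.014,-0.157,-0.392,-0.998],[0.287,0.047,-0.014,-0.157,-0.392,-0.998]]'
python3 -m handwheel '[[0.012,0.453,0.286,0,0,0],[0.012,0.453,0.286,0,0,0],[0.012,0.453,0.286,0,0,0],[0.012,0.453,0.286,0,0,0],[0.012,0.453,0.286,0,0,0],[0.012,0.453,0.286,0,0,0]]'
python3 - <<'E'
from h import *
b=np.array(case(-.1615,-.0007,.1364)); g=b+.008*RL[:,2]
plan((*(b-.03*RL[:,2]),RL),(*g,RL))
E
```

```text
time: 27.5
tool_pos: [0.4015, -0.1689, 0.2493]
ee_rot: [-3.139, -0.1, 0.674]
wrist_force: [0.5, -0.2, -0.0]
width: 0.0439
finger_force: 0.0
time: 28.08
tool_pos: [0.4105, -0.1193, 0.2599]
ee_rot: [-3.141, 0.049, 1.193]
wrist_force: [-0.3, 0.2, -0.1]
width: 0.0659
finger_force: 0.0
time: 28.67
tool_pos: [0.4401, -0.0695, 0.2602]
ee_rot: [3.14, 0.259, 1.719]
wrist_force: [-0.3, 0.4, -0.4]
width: 0.0658
finger_force: 0.0
time: 29.17
tool_pos: [0.5315, -0.0689, 0.2053]
ee_rot: [3.141, 0.26, 1.719]
wrist_force: [0.3, -0.6, 0.8]
width: 0.0654
finger_force: 0.0
[0.003, -0.001, 0.206, 0.001, 0.0, -0.002] rows 1.5 
[-0.0, 0.0, 0.19, 0.0, 0.0, 0.0] rows 1.4
```

```bash
python3 -m handwheel '[[0.003,0,0.12,0,0,0],[0.003,0,0.25,0,0,0],[0.003,0,0.33,0,0,0],[0.003,0,0.39,0,0,0],[0.003,0,0.395,0,0,0],[0.003,0,0.395,0,0,0]]'
python3 -m handwheel '[[0,0,0,0,0,0],[0,0,0,0,0,0],[0,0,0,0,0,0],[0,0,0,0,0,0],[0,0,0,0,0,0]]' 1
cat > bar.py <<'E'
from h import *
import sys
o=robot.get_obs();p=np.array(o["tool_pos"]);R=Ro.from_euler("xyz",o["ee_rot"]).as_matrix()
b=inc(p-.008*R[:,2]);d=b-[-.1272,0,.086];print("bar",b.round(4),"s,n",(1e3*(.866*d[0]+.5*d[2])).round(1),(1e3*(-.5*d[0]+.866*d[2])).round(1))
for a in sys.argv[1:]:
    s,n=map(float,a.split(","));print(a,"r",round(np.hypot(s,n),1),((R.T@(barTCP(s,n)-p))/.2).round(3).tolist())
E
python3 bar.py 5,59 15,53 24,48 32,42 38,34 41,28 42,22 42,16 41,10 41,6 40,1.5
```

```text
time: 29.67
tool_pos: [0.5346, -0.0879, 0.1291]
ee_rot: [3.14, 0.26, 1.721]
wrist_force: [0.1, -0.4, 0.1]
width: 0.0658
finger_force: 0.0
time: 30.08
tool_pos: [0.5357, -0.0874, 0.1297]
ee_rot: [3.138, 0.261, 1.722]
wrist_force: [-0.7, 1.6, 4.9]
width: 0.0517
finger_force: 30.0
bar [-0.1624  0.0008  0.1374] s,n -4.8 62.1
5,59 r 59.2 [-0.051, -0.008, 0.002]
15,53 r 55.1 [-0.107, -0.008, 0.018]
24,48 r 53.7 [-0.157, -0.008, 0.031]
32,42 r 52.8 [-0.204, -0.008, 0.049]
38,34 r 51.0 [-0.243, -0.008, 0.08]
41,28 r 49.6 [-0.265, -0.008, 0.105]
42,22 r 47.4 [-0.278, -0.008, 0.133]
42,16 r 44.9 [-0.286, -0.008, 0.162]
41,10 r 42.2 [-0.289, -0.008, 0.192]
41,6 r 41.4 [-0.294, -0.008, 0.211]
40,1.5 r 40.0 [-0.295, -0.008, 0.234]
```

```bash
python3 -m handwheel '[[-0.025,0,0.001,0,0,0],[-0.051,0,0.004,0,0,0],[-0.08,0,0.01,0,0,0],[-0.107,0,0.018,0,0,0],[-0.132,0,0.024,0,0,0],[-0.157,0,0.031,0,0,0],[-0.18,0,0.04,0,0,0],[-0.204,0,0.049,0,0,0],[-0.204,0,0.049,0,0,0]]'
python3 bar.py 38,34 41,28 42,22 42,16 41,10 41,6 40,1.5
```

```text
time: 30.83
tool_pos: [0.5416, -0.1288, 0.1271]
ee_rot: [3.141, 0.257, 1.722]
wrist_force: [4.5, 3.2, -1.4]
width: 0.0512
finger_force: 30.0
bar [-0.1205  0.0004  0.1348] s,n 30.2 38.9
38,34 r 51.0 [-0.044, -0.006, 0.013]
41,28 r 49.6 [-0.067, -0.006, 0.038]
42,22 r 47.4 [-0.08, -0.006, 0.066]
42,16 r 44.9 [-0.087, -0.006, 0.095]
41,10 r 42.2 [-0.091, -0.006, 0.125]
41,6 r 41.4 [-0.096, -0.006, 0.145]
40,1.5 r 40.0 [-0.097, -0.006, 0.168]
```

```bash
python3 -m handwheel '[[-0.022,0,0.005,0,0,0],[-0.044,0,0.012,0,0,0],[-0.056,0,0.025,0,0,0],[-0.067,0,0.038,0,0,0],[-0.08,0,0.055,0,0,0],[-0.088,0,0.066,0,0,0],[-0.09,0,0.075,0,0,0],[-0.09,0,0.075,0,0,0]]'
python3 bar.py 42,16 41,10 41,6 40,1.5 38,0
```

```text
time: 31.5
tool_pos: [0.5449, -0.1494, 0.1173]
ee_rot: [3.14, 0.257, 1.722]
wrist_force: [6.1, 3.2, -3.0]
width: 0.0514
finger_force: 30.0
bar [-0.0996  0.0005  0.1251] s,n 43.4 20.0
42,16 r 44.9 [0.001, -0.006, 0.021]
41,10 r 42.2 [-0.002, -0.006, 0.052]
41,6 r 41.4 [-0.007, -0.006, 0.071]
40,1.5 r 40.0 [-0.008, -0.006, 0.094]
38,0 r 38.0 [-0.0, -0.006, 0.104]
```

```bash
python3 -m handwheel '[[0.001,0,0.012,0,0,0],[0.001,0,0.021,0,0,0],[0,0,0.035,0,0,0],[-0.002,0,0.052,0,0,0],[-0.007,0,0.071,0,0,0],[-0.007,0,0.071,0,0,0]]'
python3 bar.py 40,1.5 38,0 36,0
```

```text
time: 32.0
tool_pos: [0.5458, -0.1553, 0.1048]
ee_rot: [3.14, 0.26, 1.722]
wrist_force: [5.9, 2.3, -0.7]
width: 0.0514
finger_force: 30.0
bar [-0.0937  0.0006  0.1125] s,n 42.3 6.2
40,1.5 r 40.0 [0.005, -0.006, 0.026]
38,0 r 38.0 [0.013, -0.006, 0.036]
36,0 r 36.0 [0.022, -0.006, 0.038]
```

```bash
python3 -m handwheel '[[0.003,0,0.012,0,0,0],[0.005,0,0.024,0,0,0],[0.009,0,0.032,0,0,0],[0.013,0,0.037,0,0,0],[0.013,0,0.037,0,0,0]]'
python3 bar.py 38,0 36,0
```

```text
time: 32.42
tool_pos: [0.5461, -0.1559, 0.1019]
ee_rot: [3.138, 0.264, 1.721]
wrist_force: [-1.4, 3.4, 12.8]
width: 0.0515
finger_force: 30.0
bar [-0.0931  0.0007  0.1096] s,n 41.4 3.4
38,0 r 38.0 [0.012, -0.007, 0.021]
36,0 r 36.0 [0.022, -0.007, 0.023]
```

```bash
python3 -m handwheel '[[0.008,0,-0.004,0,0,0],[0.016,0,0,0,0,0],[0.024,0,0.003,0,0,0],[0.03,0,0.006,0,0,0],[0.03,0,0.006,0,0,0]]'
python3 bar.py 36,0
```

```text
time: 32.83
tool_pos: [0.546, -0.155, 0.1014]
ee_rot: [3.137, 0.274, 1.72]
wrist_force: [0.0, -5.8, 15.1]
width: 0.0516
finger_force: 30.0
bar [-0.0941  0.0008  0.1091] s,n 40.3 3.5
36,0 r 36.0 [0.017, -0.008, 0.022]
```

```bash
python3 -m handwheel '[[0,0,0.01,0,0,0],[0.005,0,0.02,0,0,0],[0.005,0,0.025,0,0,0],[0.005,0,0.025,0,0,0]]'
python3 bar.py 36,0
```

```text
time: 33.17
tool_pos: [0.5462, -0.1551, 0.1009]
ee_rot: [3.135, 0.275, 1.719]
wrist_force: [-7.7, 0.4, 31.1]
width: 0.0512
finger_force: 30.0
bar [-0.094   0.0009  0.1086] s,n 40.1 3.0
36,0 r 36.0 [0.017, -0.009, 0.019]
```

```bash
python3 -m handwheel '[[0,0,-0.02,0,0,0],[0,0,-0.03,0,0,0],[0,0,-0.03,0,0,0]]'
python3 bar.py
python3 -m handwheel '[[0,0,0,0,0,0],[0,0,0,0,0,0],[0,0,0,0,0,0],[0,0,0,0,0,0],[0,0,0,0,0,0]]' -0.4
python3 -m handwheel '[[0,0,-0.15,0,0,0],[0,0,-0.35,0,0,0],[0,0,-0.35,0,0,0],[0.3,0,-0.6,0,0,0],[0.5,-0.5,-0.8,0,0,0],[0.5,-0.9,-0.8,0,0,0],[0.5,-0.9,-0.8,0,0,0],[0.5,-0.9,-0.8,0,0,0],[0.5,-0.9,-0.8,0,0,0]]'
python3 - <<'E'
from h import *
np.set_printoptions(precision=1,suppress=True)
f=lambda i,k:cv2.resize(i,None,fx=k,fy=k,interpolation=cv2.INTER_CUBIC)
a=viewer.snapshot("side")[:,:,::-1][112:182,218:266];b=viewer.snapshot("top")[:,:,::-1][148:200,312:360]
A=f(a,8);B=f(b,8);B=cv2.copyMakeBorder(B,0,A.shape[0]-B.shape[0],0,0,0)
cv2.imwrite("pics/latch2.png",np.hstack([A,B]))
for k,p in dict(seat=(-.096,0,.104),d1=(-.096,.026,.104),d2=(-.096,-.026,.104),tip125=(-.127-.061*np.cos(.626),0,.086+.061*np.sin(.626)+.006)).items():
    q=case(*p);print(k,(proj("side",q)-[218,112]+.44)*8,(proj("top",q)-[312,148]+.44)*8+[384,0])
E
```

```text
time: 33.42
tool_pos: [0.5459, -0.1544, 0.1012]
ee_rot: [3.137, 0.275, 1.72]
wrist_force: [2.3, -8.5, 9.5]
width: 0.0516
finger_force: 30.0
bar [-0.0947  0.0008  0.1089] s,n 39.6 3.6
time: 33.83
tool_pos: [0.5429, -0.1476, 0.0947]
ee_rot: [-3.139, 0.259, 1.723]
wrist_force: [1.2, 0.4, -0.1]
width: 0.0657
finger_force: 0.0
time: 34.58
tool_pos: [0.343, -0.0383, 0.2247]
ee_rot: [-3.141, 0.26, 1.723]
wrist_force: [-1.2, 0.4, 0.7]
width: 0.066
finger_force: 0.0
seat [169.3 259.1] [677.1 191. ]
d1 [110.1 260. ] [665. 122.]
d2 [228.4 258.1] [689.2 260.4]
tip125 [171.6 309.8] [468.3 211.6]
```

View pics/latch2.png

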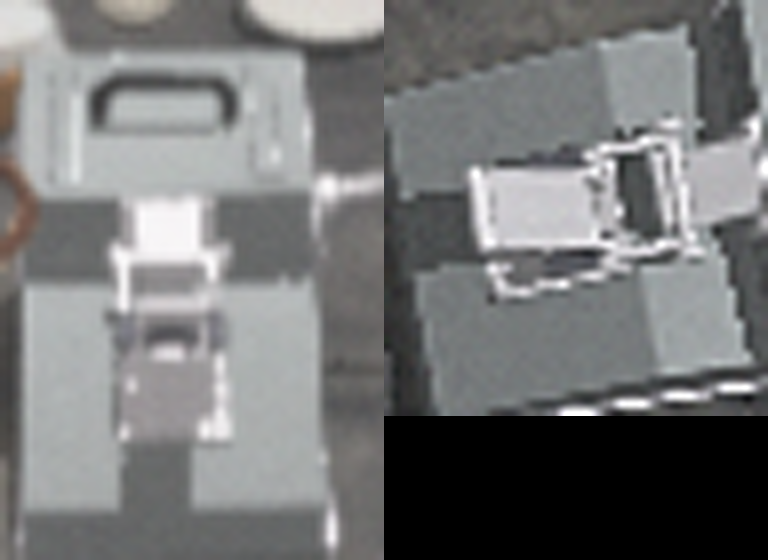

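The bar lies behind the lip (discs at top crop (668,128) and (692,250), seat predicted (677,191)). The lever is still raised, with its tip at (477,210). Next I press the lever.

```bash
cat > lev.py <<'E'
from h import *
import sys
def tcp(a,off,r=.050):
    ph=np.deg2rad(210)-a; d=np.array([np.cos(ph),np.sin(ph)]); n=np.array([d[1],-d[0]])
    P=np.array([-.1272,.086])+r*d+.006*n
    xt=inc(RL[:,0]+[CX,CY,0])[[0,2]]
    P=P+n*(off+.008*abs(xt@n)); return np.array(case(P[0],0,P[1]))
if __name__=="__main__":
    o=robot.get_obs();p=np.array(o["tool_pos"]);R=Ro.from_euler("xyz",o["ee_rot"]).as_matrix()
    print("at",inc(p).round(4))
    for a in sys.argv[1:]:
        q=tcp(*map(float,a.split(",")));print(a,inc(q).round(3),((R.T@(q-p))/.2).round(3).tolist())
E
python3 - <<'E'
from lev import *
h=tcp(1.2,.07);g=tcp(1.2,.02)
plan((.44,-.09,.24,RL),(*h,RL),(*g,RL));print(inc(h),inc(g))
E
```

```text
[-0.336, 0.442, 0.025, 0.012, 0.002, 0.003] rows 3.2 
[-0.203, 0.471, 0.356, 0.0, 0.0, 0.0] rows 3.5 
[0.201, -0.0, 0.148, 0.0, 0.0, 0.0] rows 1.7 
[-1.14582705e-01 -1.04083409e-17  1.81591448e-01] [-0.14588224  0.          0.14259992]
```

```bash
python3 -m handwheel '[[-0.336,0.442,0.025,0,0,0],[-0.336,0.442,0.025,0,0,0],[-0.336,0.442,0.025,0,0,0],[-0.336,0.442,0.025,0,0,0]]' 1
python3 -m handwheel '[[-0.203,0.471,0.356,0,0,0],[-0.203,0.471,0.356,0,0,0],[-0.203,0.471,0.356,0,0,0],[-0.203,0.471,0.356,0,0,0],[-0.203,0.471,0.356,0,0,0],[-0.203,0.471,0.356,0,0,0]]'
python3 -m handwheel '[[0.1,0,0.07,0,0,0],[0.2,0,0.148,0,0,0],[0.2,0,0.148,0,0,0],[0.2,0,0.148,0,0,0]]'
python3 lev.py 1.2,0 1.1,-.001 1.0,-.002 .9,-.003 .8,-.003 .7,-.003 .6,-.003 .5,-.003 .4,-.003
```

```text
time: 35.02
tool_pos: [0.4461, -0.0933, 0.2361]
ee_rot: [-3.141, 0.261, 1.72]
wrist_force: [-0.7, 1.1, -0.4]
width: 0.0425
finger_force: 0.0
time: 35.52
tool_pos: [0.544, -0.1334, 0.1784]
ee_rot: [-3.14, 0.26, 1.722]
wrist_force: [-0.5, 0.1, 1.4]
width: 0.0025
finger_force: 0.0
time: 35.85
tool_pos: [0.539, -0.1023, 0.1416]
ee_rot: [3.14, 0.261, 1.724]
wrist_force: [0.2, 0.0, 0.3]
width: 0.0004
finger_force: 0.0
at [-0.1451  0.0018  0.1416]
1.2,0 [-0.158 -0.     0.127] [0.083, -0.009, 0.053]
1.1,-.001 [-0.163  0.     0.122] [0.112, -0.009, 0.069]
1.0,-.002 [-0.167 -0.     0.117] [0.139, -0.009, 0.089]
.9,-.003 [-0.171  0.     0.112] [0.163, -0.009, 0.112]
.8,-.003 [-0.173 -0.     0.106] [0.182, -0.009, 0.133]
.7,-.003 [-0.175 -0.     0.101] [0.198, -0.009, 0.157]
.6,-.003 [-0.177 -0.     0.095] [0.212, -0.009, 0.182]
.5,-.003 [-0.177  0.     0.09 ] [0.223, -0.009, 0.209]
.4,-.003 [-0.177  0.     0.084] [0.23, -0.009, 0.237]
```

```bash
python3 -m handwheel '[[0.04,-0.005,0.025,0,0,0],[0.083,-0.009,0.053,0,0,0],[0.112,-0.009,0.069,0,0,0],[0.139,-0.009,0.089,0,0,0],[0.163,-0.009,0.112,0,0,0],[0.163,-0.009,0.112,0,0,0]]'
python3 lev.py .8,-.003 .7,-.003 .6,-.003 .5,-.003 .4,-.003 .3,-.003 .2,-.003 .1,-.003 0,-.003
```

```text
time: 36.35
tool_pos: [0.5341, -0.0775, 0.1091]
ee_rot: [3.141, 0.26, 1.723]
wrist_force: [1.3, -1.9, -0.6]
width: 0.0006
finger_force: 0.7
at [-0.1703  0.0007  0.1091]
.8,-.003 [-0.173 -0.     0.106] [0.018, -0.003, 0.009]
.7,-.003 [-0.175 -0.     0.101] [0.035, -0.003, 0.033]
.6,-.003 [-0.177 -0.     0.095] [0.048, -0.003, 0.058]
.5,-.003 [-0.177  0.     0.09 ] [0.059, -0.003, 0.085]
.4,-.003 [-0.177  0.     0.084] [0.066, -0.003, 0.113]
.3,-.003 [-0.177 -0.     0.078] [0.071, -0.003, 0.142]
.2,-.003 [-0.176 -0.     0.073] [0.072, -0.003, 0.166]
.1,-.003 [-0.175  0.     0.069] [0.072, -0.003, 0.187]
0,-.003 [-0.173  0.     0.065] [0.07, -0.003, 0.208]
```

```bash
python3 -m handwheel '[[0.018,0,0.009,0,0,0],[0.035,-0.003,0.033,0,0,0],[0.048,-0.003,0.058,0,0,0],[0.059,-0.003,0.085,0,0,0],[0.059,-0.003,0.085,0,0,0]]'
python3 lev.py .5,-.003 
python3 -m handwheel '[[0.007,0,0.028,0,0,0],[0.012,0,0.057,0,0,0],[0.013,0,0.081,0,0,0],[0.013,0,0.102,0,0,0],[0.011,0,0.123,0,0,0],[0.011,0,0.123,0,0,0]]'
python3 lev.py 0,-.003
```

```text
time: 36.77
tool_pos: [0.5331, -0.0729, 0.0904]
ee_rot: [3.141, 0.264, 1.722]
wrist_force: [2.1, -5.7, -1.5]
width: 0.0008
finger_force: 3.0
at [-0.1751  0.0004  0.0904]
.5,-.003 [-0.177  0.     0.09 ] [0.012, -0.002, 0.0]
time: 37.27
tool_pos: [0.5329, -0.0738, 0.0674]
ee_rot: [3.141, 0.258, 1.721]
wrist_force: [-4.4, 2.3, 7.8]
width: 0.0004
finger_force: 4.3
at [-1.742e-01  1.000e-04  6.740e-02]
0,-.003 [-0.173  0.     0.065] [-0.003, -0.0, 0.011]
```

```bash
python3 -m handwheel '[[-0.003,0,0.015,0,0,0],[-0.004,0,0.022,0,0,0],[-0.004,0,0.022,0,0,0]]'
python3 lev.py 0,0
python3 -m handwheel '[[0,0,-0.1,0,0,0],[0,0,-0.3,0,0,0],[0,0,-0.5,0,0,0],[0.3,-0.3,-0.7,0,0,0],[0.3,-0.8,-0.7,0,0,0],[0.3,-0.8,-0.7,0,0,0],[0.3,-0.8,-0.7,0,0,0],[0.3,-0.8,-0.7,0,0,0]]'
python3 - <<'E'
from h import *
a=viewer.snapshot("side")[112:182,218:266];b=viewer.snapshot("top")[148:200,312:360]
A=cv2.imread("pics/latch2.png")
for im,X in((a,A[:,:384]),(b,A[:416,384:])):
    o=cv2.resize(X,(48,im.shape[0]),interpolation=cv2.INTER_AREA).mean(2); d=np.abs(im.mean(2)-o)>30
    y,x=np.nonzero(d); print(d.sum(),"bbox",x.min(),x.max(),y.min(),y.max())
    for r in im.mean(2)[::3 if im is b else 4]: print(" ".join("%3d"%v for v in r[8:44:2]))
E
```

```text
time: 37.52
tool_pos: [0.5332, -0.0741, 0.0668]
ee_rot: [3.14, 0.256, 1.721]
wrist_force: [-11.2, 10.2, 23.5]
width: -0.0001
finger_force: 13.0
at [-0.1738  0.0003  0.0668]
0,0 [-0.175 -0.     0.068] [0.002, -0.001, -0.007]
time: 38.18
tool_pos: [0.3571, -0.0069, 0.182]
ee_rot: [-3.141, 0.258, 1.723]
wrist_force: [0.3, -0.7, 0.3]
width: 0.0003
finger_force: 0.0
254 bbox 14 47 0 63
105 101 142 165 182 183 157 109 100 102  97 123 211 215 216 215 216 216
108 103 105 109 103 100 103 105 103 103  96  76  69  91 131 166 185 181
178 184 181 164 157 158 161 161 169 170 183 167 181 184 190 110  90  87
188 179  62 161 182 181 182 183 181 176  69 182 185 172 185 132 100 101
191 186 140 155 154 151 152 155 154 157 156 187 187 166 183 216 100 101
198 194 191 192 189 189 188 189 185 187 186 180 185 198 182 177 114 103
169 165 161 170 194 194 192 187 194 178 134 135 130 131 120 136 215 174
105 102 107 115 180 245 246 246 242 148 105 106 108 108 105 121 122 109
110 109 112 210 221 223 223 226 226 221 152 104 106 102 102 102 122 109
179 179 178 163 150 119 111 113 149 199 182 181 179 182 183 177 111 
[... 1195 characters left out ...]
 178 179 186  64 175 184  69  79 159 182 177 179 181
180 179 180 178 178 181 182 181 142 136 190  58  81  97 175 163 192 138
180 183 183 179 176 176 180 187 193 210 193 185  83 177 183 237 163  75
183 187 187 154 111 179  82  75  81  84 148 187 166 168 161 161 161 167
118 120 114 177 194 171 100 116 123 118 123 119 141 158 161 158 162 166
117 121 119 122 123 120 125 122 124 120 123 123 121 161 158 161 160 165
116 118 122 117 119 119 120 117 122 120 124 119 122 166 159 164 161 161
118 112 121 121 122 119 122 123 119 128 121 117 119 150 162 167 170 175
121 123 122 119 122 121 121 122 119 121  84  55  66  70  98  80 129 247
120 123 108  73  76  99 113 241 255 190  57  77  78  90  76  86  85  85
```

```bash
cat > tag.py <<'E'
from h import *
np.set_printoptions(precision=4,suppress=True)
im=viewer.snapshot("top").astype(int)[200:222,250:296]; g=im.mean(2); sat=im.max(2)-im.min(2)
for r in g[2:18]: print(" ".join("%3d"%v for v in r[6:42]))
E
python3 tag.py
python3 - <<'E'
from h import *
im=viewer.snapshot("side").astype(int)[178:236,246:280].mean(2)
for r in im[::2]: print(" ".join("%3d"%v for v in r))
np.set_printoptions(precision=4,suppress=True)
print(inc([.4459,-.2659,.0844]),inc([.4861,-.2609,.0782]))
E
```

```text
50  65  48  48  45  60  56  58  46  63  78  90 103  89  92  84  74  43  56  54  55  52  53  54 116 122  53  56  52  57  59  62  59  58  59  57
 56  54  56  55  52  57  62  59  58  50  63 121 118 103  92  76  71  52  51  61  57  57  50  55  54  52  55  52  59  57  56  53  59  57  59  55
 49  55  53  55  53  64  59  59  58  59  51  51  54  49  58 123 116  54  51  58  73  88  47  51  61  55  60  63  54  57  61  57  53  58  60  60
 52  48  56  52  54  60  61  56  59  59  58  59  56  55  58 125 113  46  56  57 116 161  50  58  57  61  59  52  52  59  53  63  56  58  57  62
 53  58  61  51  55  57  82  96  80  73  61  61  60  59  61 116 118  52  50  50  47  75  49  51  54  59  56  59  57  57  56  59  58  58  57  55
 55  65  66  49  48  57 124 137 132 131 131 112 132 120 120 117 117  71  60  51  61  50  58  54  56  52  58  59  58  56  57  58  66  57  59  55
 52  54  63  57  61  59  82 109 112 110 118 125 126 124 125 131 127  83  52  57  57  54  55  56  60  56  57  59  57  61  61  59  55  61  53  56
 53  57  55  55  59  60  83 100 108 118 100  98 106 120 115 116 117  76  46  51  53  58  56  
[... 4498 characters left out ...]
  95  95  94  95  95  94  95  96  97  92  96  98  96  87  69  65  63  61  65  58  60  62  61  58  59  52
107 105 107 104 106 104 104 104  98  97  95 100  95  97  94  94  94  89  90  99 103 104  74  67  64  62  65  64  61  56  54  60  49  44
103 107 106 107 110 109 111 112 112 108 105  95  99  95  87  78  69  78  96  90  83  70  64  62  61  60  63  62  60  61  57  58  49  46
 99 106 111 109 108 109 108 110 110 103  96  76  87  74  65  64  76  81  67  62  63  62  63  67  64  63  60  64  59  66  92  95  52  44
 77  90  98 102 109 106 105 103  90  83  66  62  64  80  96  97  91  63  61  65  66  63  64  63  62  63  59  59  72 112 130 126  84  56
[ 0.0027 -0.1148  0.0844] [ 0.0038 -0.0743  0.0782]
```

Run:
```python
from h import *
np.set_printoptions(precision=4,suppress=True)
im=cv2.imread("pics/t0.png").mean(2)
sub=im[300:330,384:434]; m=(sub>165).astype(np.uint8)
k,l,s,c=cv2.connectedComponentsWithStats(m); i=1+np.argmax(s[1:,4]); print(s[i],c[i])
y,x=np.nonzero(l==i); x=(x+384+.5)/1.5-.5; y=(y+300+.5)/1.5-.5
f=np.polyfit(x,y,1); u0,u1=x.min(),x.max(); print(f,u0,u1)
P=[atz("top",u,np.polyval(f,u),.087) for u in(u0,u1)];P=np.array(P);d=P[1]-P[0]
print(P,np.linalg.norm(d),np.arctan2(d[1],d[0]),"mid",P.mean(0))
# stand bbox from dark pixels
for k,p in (("midtop",P.mean(0)),): print(k,proj("side",p), "end0",proj("side",P[0]),"end1",proj("side",P[1]))
```

```text
[ 9  9 31  8 96] [24.2604 12.6979]
[  0.1707 161.8713] 261.8333333333333 281.8333333333333
[[0.4417 0.1015 0.087 ]
 [0.4318 0.0424 0.087 ]] 0.0599180517250766 -1.7357699862531053 mid [0.4368 0.072  0.087 ]
midtop [263.1603 187.1432] end0 [260.6844 192.6143] end1 [265.5618 181.8362]
```

Run:
```python
from h import *
plan((.40,.02,.18,lean(-.05,-.08)),(.4332,.0503,.13,-.165),(.4332,.0503,.057,-.165))
```

```text
[0.107, 0.211, -0.017, 0.069, 0.342, 0.38] rows 2.7 
[0.179, 0.158, 0.236, 0.009, 0.153, 0.22] rows 2.1 
[0.0, 0.0, 0.365, 0.0, 0.0, 0.0] rows 2.3
```

```bash
python3 -m handwheel '[[0.107,0.211,-0.017,0.069,0.342,0.38],[0.107,0.211,-0.017,0.069,0.342,0.38],[0.107,0.211,-0.017,0.069,0.342,0.38],[0.107,0.211,-0.017,0.069,0.342,0.38],[0.107,0.211,-0.017,0.069,0.342,0.38]]' 0.23
python3 -m handwheel '[[0.179,0.158,0.236,0.009,0.153,0.22],[0.179,0.158,0.236,0.009,0.153,0.22],[0.179,0.158,0.236,0.009,0.153,0.22],[0.179,0.158,0.236,0.009,0.153,0.22],[0.179,0.158,0.236,0.009,0.153,0.22]]'
python3 - <<'E'
from h import *
np.set_printoptions(precision=4,suppress=True)
plan((.4332,.0503,.057,-.165))
# lever check with arm clear: brightness of side lever region; lever tip edge from top
o=robot.get_obs();print(o["tool_pos"],o["width"])
im=viewer.snapshot("top").astype(int)[148:200,312:360].mean(2)
for r in im[20:40:2]: print(" ".join("%3d"%v for v in r[::2]))
E
```

```text
time: 38.8
tool_pos: [0.3996, 0.0189, 0.1794]
ee_rot: [-3.139, 0.082, 1.521]
wrist_force: [-0.5, 0.1, -0.2]
width: 0.0301
finger_force: 0.0
time: 39.22
tool_pos: [0.4324, 0.0498, 0.1309]
ee_rot: [-3.141, 0.001, 1.407]
wrist_force: [-0.3, -0.7, -0.0]
width: 0.0365
finger_force: 0.0
[0.004, 0.004, 0.37, -0.0, 0.003, 0.002] rows 2.3 
[0.4324 0.0498 0.1309] 0.03645523833163608
 69 121 124 115 121 121 116 120 130  73  64  69 104 161 238  75  78 214 240 182 184 184 184 162
 64 129 118 120 120 114 244 184 180  97 200 193  94 156 188  76  75 219 238 186 184 181 178 186
 70  65 116 113 121  84 166 178 180 178 178 180  61 172 185  73  77 159 180 177 179 181 181 181
 79  69 209 185 179 184 178 181 178 175 178 179 144 158 198  61  78 128 171 147 187 190 194 139
 82  78  91 180 174 182 180 179 183 176 180 184 161 149 181  84  77  87 104 159 140  70  76 108
 90  87  79 225 180 179 178 177 175 175 181 189 188 210 192 183  84 177 180 234 160  75  82  74
 94  90  80 255 173 181 181 177 176 187  98  94  70  96 183 194  84  68 135 112 163 166  81  70
 89  88  87 224 197 191 107 184 178  99 113  86  80 148 105 114 152 157 161 157 155 164  82  83
 95  90 106  98 118 117 113 179 193 170 103 114 122 124 121 117 137 155 154 156 160 166  72  80
 95  96 102  88 121 116 124 119 118 117 123 119 121 124 125 126 127 160 161 160 159 168  69  88
```

```bash
python3 -m handwheel '[[0.004,0.004,0.2,0,0,0],[0.004,0.004,0.37,0,0,0],[0.004,0.004,0.37,0,0,0],[0.004,0.004,0.37,0,0,0],[0.004,0.004,0.37,0,0,0]]'
python3 -m handwheel '[[0,0,0,0,0,0],[0,0,0,0,0,0],[0,0,0,0,0,0],[0,0,0,0,0,0],[0,0,0,0,0,0],[0,0,0,0,0,0]]' 1
python3 - <<'E'
from h import *
for a in(0,.1,.2,.3): 
    ph=np.deg2rad(210)-a;d=np.array([np.cos(ph),np.sin(ph)]);n=np.array([d[1],-d[0]])
    x,z=np.array([-.1272,.086])+.061*d+.006*n; print(a,proj("top",case(x,0,z))-[312,148],proj("side",case(x,0,z)))
im=viewer.snapshot("side").astype(int)[150:180,230:250].mean(2)
for i,r in enumerate(im): print(150+i,int(r[6:14].mean()),end="; ")
o=robot.get_obs(); print(o["tool_pos"],o["width"],o["finger_force"])
E
```

```text
time: 39.68
tool_pos: [0.4349, 0.0503, 0.0585]
ee_rot: [3.139, 0.0, 1.405]
wrist_force: [0.4, -0.7, 1.3]
width: 0.0357
finger_force: 0.0
time: 40.18
tool_pos: [0.4338, 0.0504, 0.0564]
ee_rot: [-3.141, 0.0, 1.405]
wrist_force: [-0.6, -0.5, 2.4]
width: 0.0049
finger_force: 30.0
0 [ 4.90602602 30.20273766] [239.28382133 167.98432474]
0.1 [ 4.40545594 30.00045631] [239.27421458 166.96519327]
0.2 [ 4.09881267 29.75735437] [239.26100614 165.79714377]
0.3 [ 3.99197906 29.47515487] [239.24430545 164.4913635 ]
150 89; 151 94; 152 101; 153 102; 154 91; 155 82; 156 76; 157 65; 158 78; 159 117; 160 150; 161 162; 162 163; 163 158; 164 178; 165 200; 166 206; 167 217; 168 214; 169 153; 170 117; 171 112; 172 113; 173 109; 174 110; 175 110; 176 106; 177 105; 178 104; 179 104; [0.43379992 0.05041278 0.05639831] 0.005069386404855978 30.00043898820877
```

Run:
```python
from h import *
W=lambda y,z:(*case(.0235,y,z-.0146),.1508)
p=robot.get_obs()["tool_pos"]
plan((*p[:2],.15,-.165),(.385,-.10,.15,0),W(-.165,.15),W(-.15,.0845),W(-.125,.0845))
print(W(-.15,.084))
```

```text
[-0.0, -0.0, -0.468, -0.001, 0.001, -0.002] rows 2.7 
[-0.782, -0.117, 0.0, 0.0, 0.0, -0.315] rows 4.3 
[-0.97, 0.072, 0.073, 0.0, 0.0, -0.288] rows 5.2 
[-0.0, 0.075, 0.327, 0.0, 0.0, 0.0] rows 2.1 
[-0.0, 0.125, 0.0, 0.0, 0.0, 0.0] rows 1.1 
(np.float64(0.4142325341151667), np.float64(-0.2917671369137683), 0.0694, 0.1508)
```

```bash
python3 -m handwheel '[[0,0,-0.1,0,0,0],[0,0,-0.25,0,0,0],[0,0,-0.468,0,0,0],[0,0,-0.468,0,0,0],[0,0,-0.468,0,0,0]]'
python3 -m handwheel '[[-0.782,-0.117,0,0,0,-0.315],[-0.782,-0.117,0,0,0,-0.315],[-0.782,-0.117,0,0,0,-0.315],[-0.782,-0.117,0,0,0,-0.315],[-0.782,-0.117,0,0,0,-0.315],[-0.782,-0.117,0,0,0,-0.315]]'
python3 -m handwheel '[[-0.97,0.072,0.073,0,0,-0.288],[-0.97,0.072,0.073,0,0,-0.288],[-0.97,0.072,0.073,0,0,-0.288],[-0.97,0.072,0.073,0,0,-0.288],[-0.97,0.072,0.073,0,0,-0.288],[-0.97,0.072,0.073,0,0,-0.288],[-0.97,0.072,0.073,0,0,-0.288]]'
python3 - <<'E'
from h import *
W=lambda y,z:(*case(.0235,y,z-.0146),.1508)
plan(W(-.15,.0845),W(-.125,.0845))
# check the tag top edge in both views
h=np.array(robot.get_obs()["tool_pos"]); R=Ro.from_euler("xyz",robot.get_obs()["ee_rot"]).as_matrix()
hole=h+.0218*R[:,0]+[0,0,.0146]; print(inc(hole),proj("side",hole),proj("top",hole+[0,0,.016]))
im=viewer.snapshot("side").astype(int).mean(2); u,v=proj("side",hole).astype(int)
print(u,v)
for r in im[v-18:v+26:2,u-14:u+16]: print(" ".join("%3d"%x for x in r))
E
```

```text
time: 40.65
tool_pos: [0.4356, 0.0504, 0.1525]
ee_rot: [3.136, -0.001, 1.405]
wrist_force: [0.4, -0.9, -1.3]
width: 0.0049
finger_force: 30.0
time: 41.15
tool_pos: [0.383, -0.1013, 0.1475]
ee_rot: [-3.137, -0.001, 1.564]
wrist_force: [0.4, 0.6, -0.5]
width: 0.0049
finger_force: 30.0
time: 41.73
tool_pos: [0.399, -0.2932, 0.1328]
ee_rot: [-3.138, -0.004, 1.72]
wrist_force: [0.3, 0.8, -1.3]
width: 0.0049
finger_force: 30.0
[-0.006, 0.077, 0.314, -0.007, -0.008, -0.003] rows 2.1 
[-0.0, 0.125, 0.0, 0.0, 0.0, 0.0] rows 1.1 
[ 0.00079305 -0.16524436  0.14752036] [283.58601202 119.12447096] [398.29368195 221.42848928]
283 119
157 161 147 138 136 136 137 140 140 144 145 146 162 161 149 138 134 162 166 168 113 100 101  97  98  96  99  99  98 102
139 168 127 118 115 113 106 104 101  97 108 146 164 159 130  96 108 159 163 146 103  95  95  98  99  99 101  98  99  99
176 132 119 112 108 100 101 102  98  98 107 152 166 158 110  85 100 161 163 142 105  99  99  97  99 102 101  97  98 101
156 123 112 109 105 101  98  96 103 105 115 152 166 157 124  96 113 161 166 142 108 104 101 100 102 106 102 102 
[... 1467 characters left out ...]
 106 101  88  90  96 110 132 173 224 160 154 124 104 110 113 116 110 111 111 111 106 110 110 109 112
145 112 103 103 106 109 106 106 106 106  92  78  99 114 126 147 105 103 111 110 105 100 102 106 112 112 111 109 109 110
104 107 105 102 106 109 111 109 110 110 110 110 103  97 112 131  85  68  72  79  94  90  94  97 102 105 105 107 109 112
111 112 111 111 110 110 110 114 111 112 109 110 112 107  88  77  69  63  61  65  70  73  76  85  90  97 100 101 103 104
118 116 117 115 115 114 114 116 113 110 109 112 108 106 110  99  79  70  67  66  65  64  63  64  67  79  84  93  91  89
112 108 106 109 109 114 116 116 113 110 110 106 104 108 101 101 100  94  87  84  71  67  65  60  62  65  64  64  60  65
```

```bash
python3 -m handwheel '[[-0.006,0.04,0.15,0,0,0],[-0.01,0.077,0.31,0,0,0],[-0.01,0.077,0.313,0,0,0],[-0.01,0.077,0.313,0,0,0],[-0.01,0.077,0.313,0,0,0]]'
python3 - <<'E'
from h import *
o=robot.get_obs();h=np.array(o["tool_pos"]); R=Ro.from_euler("xyz",o["ee_rot"]).as_matrix()
print(inc(h+.0218*R[:,0]+[0,0,.0146]))
W=lambda y,z:(*case(.0243,y,z-.0146),.1508)
plan(W(-.125,.0845),W(-.095,.082),start=(*h,R))
E
```

```text
time: 42.2
tool_pos: [0.4149, -0.2927, 0.0736]
ee_rot: [-3.141, 0.001, 1.723]
wrist_force: [0.0, -0.9, -1.5]
width: 0.0049
finger_force: 30.0
[ 0.00268435 -0.14951238  0.08820186]
[0.001, 0.122, 0.018, -0.001, 0.001, 0.002] rows 1.1 
[-0.0, 0.15, 0.013, 0.0, 0.0, 0.0] rows 1.2
```

```bash
python3 -m handwheel '[[0,0.03,0.01,0,0,0],[0.001,0.07,0.018,0,0,0],[0.001,0.122,0.018,0,0,0],[0.001,0.122,0.018,0,0,0]]'
python3 -m handwheel '[[0,0.03,0,0,0,0],[0,0.06,0.002,0,0,0],[0,0.09,0.005,0,0,0],[0,0.09,0.005,0,0,0]]'
python3 - <<'E'
from h import *
o=robot.get_obs();h=np.array(o["tool_pos"]); R=Ro.from_euler("xyz",o["ee_rot"]).as_matrix()
print(inc(h+.0218*R[:,0]+[0,0,.0146]))
E
```

```text
time: 42.53
tool_pos: [0.4407, -0.2899, 0.0699]
ee_rot: [3.14, 0.002, 1.722]
wrist_force: [-0.8, -0.2, 0.4]
width: 0.0049
finger_force: 30.0
time: 42.87
tool_pos: [0.4577, -0.287, 0.0679]
ee_rot: [3.141, 0.0, 1.721]
wrist_force: [1.5, 0.4, 0.6]
width: 0.0052
finger_force: 30.0
[ 0.00351499 -0.10629484  0.08251454]
```

```bash
python3 -m handwheel '[[0,0.03,0.003,0,0,0],[0,0.056,0.006,0,0,0],[0,0.056,0.006,0,0,0]]'
python3 -m handwheel '[[0,0,0.008,0,0,0],[0,0,0.015,0,0,0],[0,0,0.02,0,0,0],[0,0,0.025,0,0,0],[0,0,0.025,0,0,0]]'
python3 - <<'E'
from h import *
o=robot.get_obs();h=np.array(o["tool_pos"]); R=Ro.from_euler("xyz",o["ee_rot"]).as_matrix()
print(inc(h+.0218*R[:,0]+[0,0,.0146]))
E
```

```text
time: 43.12
tool_pos: [0.4679, -0.2852, 0.0661]
ee_rot: [-3.14, -0.0, 1.721]
wrist_force: [1.1, -0.6, 0.4]
width: 0.0048
finger_force: 30.0
time: 43.53
tool_pos: [0.4677, -0.2856, 0.0642]
ee_rot: [3.141, 0.001, 1.721]
wrist_force: [-3.3, 2.6, 9.1]
width: 0.0044
finger_force: 30.0
[ 0.00362618 -0.09623567  0.07879747]
```

```bash
python3 -m handwheel '[[0,0,-0.008,0,0,0],[0,0,-0.008,0,0,0]]'
python3 -m handwheel '[[0,0,-0.008,0,0,0],[0,0,-0.008,0,0,0],[0,0,-0.008,0,0,0],[0,0,-0.008,0,0,0],[0,0,-0.008,0,0,0]]' 0.6
python3 -m handwheel '[[0,0,-0.05,0,0,0],[0,0,-0.1,0,0,0],[0,0,-0.2,0,0,0],[0,0,-0.4,0,0,0],[0,0,-0.6,0,0,0],[0,-0.4,-0.7,0,0,0],[0,-0.7,-0.7,0,0,0],[0,-0.7,-0.7,0,0,0],[0,-0.7,-0.7,0,0,0]]'
python3 -m handwheel '[[0.5,-0.3,0,0,0,0],[0.9,-0.3,0,0,0,0],[0.9,-0.3,0,0,0,0],[0.9,-0.3,0,0,0,0],[0.9,-0.3,0,0,0,0],[0.9,-0.3,0,0,0,0],[0.9,-0.3,0,0,0,0]]'
python3 - <<'E'
from h import *
hole=np.array(case(.002,-.095,.077)); e=lambda dx,dz:np.array(case(.002+dx,-.095,.077+dz))
for n in("side","top"):
    print(n,"hole",proj(n,hole).round(1),"top edge",proj(n,e(-.03,.016)).round(1),proj(n,e(.03,.016)).round(1),"foot",proj(n,e(-.03,-.059)).round(1),proj(n,e(.03,-.059)).round(1))
    u,v=proj(n,hole).astype(int); im=viewer.snapshot(n).astype(int).mean(2)
    a=im[v-16:v+28:2,u-16:u+16] if n=="side" else im[v-14:v+12,u-18:u+18]
    for r in a: print(" ".join("%3d"%x for x in r))
E
```

```text
time: 43.7
tool_pos: [0.4676, -0.2856, 0.0645]
ee_rot: [3.142, 0.001, 1.72]
wrist_force: [-1.0, 1.5, 6.9]
width: 0.005
finger_force: 30.0
time: 44.12
tool_pos: [0.467, -0.2853, 0.0641]
ee_rot: [-3.139, -0.001, 1.721]
wrist_force: [-0.4, 0.6, -0.3]
width: 0.0189
finger_force: 0.0
time: 44.87
tool_pos: [0.3261, -0.3071, 0.2078]
ee_rot: [-3.141, 0.004, 1.719]
wrist_force: [0.4, -0.5, 0.8]
width: 0.0186
finger_force: 0.0
time: 45.45
tool_pos: [0.2431, -0.1371, 0.2066]
ee_rot: [3.14, 0.004, 1.722]
wrist_force: [0.7, -0.3, 1.0]
width: 0.0186
finger_force: 0.0
side hole [263.9 136.1] top edge [264.5 136.5] [263.5 128.4] foot [264.1 153.9] [263.2 145.6]
184 171 177 182 185 186 190 191 190 111  92  93  91  92  88  94  93  95  98 101  99  98  93 114 183 242 250 252 251 250 246 247
158 168 185 182 181 180 188 187 178 110  98  93  93  95  93  93  95  95  92  96  96  97  97  98 110 156 218 220 206 191 180 180
104 183 203 186 181 171 185 184 178 135 104  98 100  99 101 100 100  99 102 100 102 104 118 162 156 122 127 130 114 114 115 109
116 179 178 183 178 163 184 188 187 184 117 103 102 101 103 10
[... 5506 characters left out ...]
  53  89  91  86  80  82  90  80  80  77  79  76  83  74  90 136 114  62  74  82  81  92  94  85  86  84  94  83  86  90  93
 85  89  91  57  59  90  91  86  82  87  83  82  83  78  85  83  80  80  78  81  72  72  74  76  81  86  95  91  94  85  85  85  82  83  84  85
 82  83  89  97  89  81  93  95  86  85  76  77  77  79  78  71  77  83  77  79  82  77  81  75  84  87  84  90  91  77  80  80  78  88  78  87
 81  85 100  93  91  85  92  86  84  85  77  82  80  79  80  84  81  78  80  81  77  81  80  80  77  81  83  85  88  91  85  87  81  82  91  86
 86  88  88  75  74  78  73  80  85  79  77  78  79  78  83  85  87  88  81  83  85  83  85  79  77  84  79  83  93  99  98  93  84  87  86  85
```

```bash
python3 -m handwheel '[[0,0,0,0,0,0],[0,0,0,0,0,0],[0,0,0,0,0,0],[0,0,0,0,0,0],[0,0,0,0,0,0],[0,0,0,0,0,0]]'; python3 -c "
from bench import robot
print(robot.close_job())"
```

```text
time: 46.05
tool_pos: [0.2428, -0.1374, 0.2048]
ee_rot: [-3.14, -0.0, 1.72]
wrist_force: [-0.5, -0.3, -0.5]
width: 0.0187
finger_force: 0.0
the job is handed in; nothing more can be done
None
```

I packed all three amber bottles, shut the lid, hooked the latch and pressed it home, hung the tag on the peg, and handed the job in at 46 s; `close_job()` returned no verdict, and the bottles could not be checked again under the shut lid.

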